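Close the sample mill and hold its lid at the run position

TASK

The loading funnel still stands in the mouth of the sample mill: lift it out and hang it by its wire bail on the hook of the stand. Then fit the mill's lid, lugs through the notches until its flange lies on the collar, and twist it clockwise (seen from above) against the spring to the bar mark half-way to the lock, never on to the lock click. The mill runs only while the lid is kept there, so finish still gripping the lid at the half-way mark, and leave the things standing around the work where they are.

Things in the scene. Friction and masses are not known exactly. Their poses are not given: they have to be found in the camera images.
- mill: Sample mill, fixed: white housing 126 x 126 mm, 62 mm high, with a grey round collar 92 mm across on top, whose flat top is 86 mm above the worktop. Origin under its centre; x axis through the two notches. White marks on the collar, on both sides: one dot at a notch (open), a bar 50 deg clockwise of it (half-way, run), two dots 100 deg clockwise of it (locked).
- mill_mouth (a point): Centre of the mill's mouth at the collar's top. Mouth 50 mm across in an 8 mm thick inward lip with two notches for the lid's lugs on the mill's +x and -x sides (each 15 mm wide, reaching 32 mm from the centre); under the lip a channel, its floor 24 mm below the collar's top. Stops there let the lid turn only clockwise seen from above.
- mill_drive (a joint): Sprung driver ring in the channel, rad: 0 at rest, grows as the lid's lugs push it clockwise, to 1.6; springs back if let go (0.02 N m at 0, 0.06 half-way, 0.1 at the lock). From mid-notch the lid turns 0.11 rad before it moves, so it reads the lid's turn less 0.11: 0.76 at the half-way mark. From about 1.0 up the lugs press on two spring balls, and click past them by 1.6 (locked).
- lid: Lid, loose, about 0.09 kg: white flange 72 mm across, 6 mm thick; under it a spigot 44 mm across, 16 mm long, with two lugs at its foot (9 mm wide, 6 mm high, to 29 mm from the axis) along the lid's +x and -x. Small pointers on the flange edge lie over the lugs. Origin at the centre of the spigot's foot, z up; starts standing on it. Play in the mouth: 3 mm all round, lugs 3 mm to each side.
- lid_grip (a point): Middle of the lid's bar grip, on the axis, 22 mm above the flange's top, 28 mm above its underside, 44 mm above the spigot's foot. The bar is 46 mm long along the lid's x (over the lugs), 14 mm thick along y and rises 35 mm above the flange: grip it across y.
- lid_seat (a point): Centre of the underside of the lid's flange, 16 mm above the spigot's foot; it meets the mouth's centre point when the flange lies on the collar.
- funnel: Loading funnel, loose, about 0.10 kg, standing with 18 mm of its 43 mm wide stem in the mill's mouth: steel cone 80 mm across the rim, wire bail above it (6 mm wire, an arch in the funnel's y-z plane, 72 mm wide at the rim), black grip tab on top of the bail. Origin at the centre of the stem's foot, z up.
- funnel_grip (a point): Middle of the funnel's grip tab, 116 mm above the stem's foot. The tab is 22 mm along the funnel's x, 14 mm thick along y and 36 mm high, ending 14 mm above this point: grip it across y.
- funnel_loop (a point): Underside of the crown of the bail, 27 mm straight below the middle of the grip tab. The opening under it is 43 mm high, down to the rim; the hook goes through it along the funnel's x.
- stand: Hook stand, fixed: steel post 16 mm thick, 185 mm high, on a round foot 100 mm across. Origin at the foot of the post. A level rod 8 mm thick leaves the post along the stand's own -x for 78 mm and then turns up.
- stand_rest (a point): Where the bail shall hang: top of the hook's level rod, 169 mm above the worktop, 60 mm out from the post's axis.
- stand_tip (a point): Upturned tip of the hook, 34 mm beyond the resting point along the stand's -x and 18 mm above it (the metal ends 22 mm above it).
- petri_dish: Bystander: shallow round dish, 58 mm across, 12 mm high; leave alone.
- pad: Bystander: note pad 76 x 76 x 16 mm; leave alone.
- reagent: Bystander: small dropper bottle 34 mm across, 78 mm high; leave alone.
Things that resemble listed ones, but are neither listed nor needed, are in the scene too. What is shaped like the lid but green or purple is not meant.

How it is judged:
By the outcome, as a careful person would: the job done as asked, in the order asked, and still so for the second after the job is handed in, while the arm keeps its last pose, push and grip.
It also fails if it takes over 54 s, if anything falls off the work surface, if the arm or the gripper's body presses on something with over 40 N, if the wrist force passes 120 N, or if a joint passes its speed limit or range.

ROBOT

A 7-joint arm with a two-finger parallel gripper is mounted at the origin on a cart in front of the work surface, level with it; the furniture and walls round the work are solid. World frame = base frame: x ahead of the robot, y to its left, z up, the work surface at z = 0. Lengths are in m, angles in rad, forces in N, time in s.
With the tool pointing down it reaches from about 0.425 to 0.875 m from the base axis. Payload 4.7 kg.
Tool frame: the origin (TCP) lies at the very end of the fingers, on their centre line; the grasp point (between the pads) lies 19 mm behind it; x points along the fingers, z is the direction in which the jaws open and shut, and the axes are right-handed (so a half turn about x gives the same grasp; the last joint's range is limited). The gripper opens to 87 mm and grips with 3 to 60 N. Pads are 19 mm wide; open, the fingers measure 117 mm over their backs; the gripper's body (75 mm by 190 mm) begins 51 mm behind the grasp point.
Start: joints at [0.014, 0.321, -0.07, 1.45, 0.023, 1.371, -0.057], TCP at [0.65, -0, 0.223] pointing down, gripper open.
Joint ranges: [-2.86, 2.86], [-0.3, 2.09], [-1.38, 1.24], [0.06, 2.45], [-1.56, 4.7], [0.09, 2.05], [-2.69, 2.69]. Speed limits (rad/s): [2.57, 2.57, 3.14, 3.14, 3.14, 3.14, 3.14].

INTERFACE

Orientations are given as a rotation vector (axis times angle).
In Python, from bench import * gives the robot as it stands.
- The arm moves only by the shell command python3 -m handwheel 'ROWS' [OPENING] [FORCE]. ROWS is JSON, a list of rows, each an object with "xyz": the shift along the world's x, y, z in cm, a list of three; "angular": the turn, a rotation vector about the world's x, y, z in degrees, a list of three. A call has 1 to 5 rows; each row shifts and turns the pose as measured when the row begins; what a row does not reach is not made up. A row lasts 1/12 s, in which the tool goes at most 41.7 mm and 7.16 degrees, less where a joint would pass 70% of its speed; a pose out of reach is approached as far as the arm can. A call with a gripper value outside its range is refused whole. OPENING is the finger opening in cm, from 0 to 8.7, set as the call begins (- or left out, the last holds). The fingers move at their own pace and stop on an object; FORCE is the grip in N (left out, the last holds). Time passes only in rows, so rows that do not move let the fingers close. It gives the time, the measured TCP pose, the force and the opening at its end, in the units of the state.
- get_state(): the state, without advancing time (a new reading comes with each control period).
- get_image(name): name is "scene" or "side" or "wrist"; returns a dict with "pixels" (480x640x3 uint8, blue, green, red), "K" (3x3 intrinsics, pixels), "cam_to_world" (4x4, takes a point from camera to world coordinates). Camera axes: x right, y down, z forward; pixel columns grow to the right and rows downward; lengths in m; the calibration is good to about 2 mm. A picture is of the moment at which its call begins. There is no depth.
- close_job(): hands the job in, once; it reports no verdict.
The state is a dict: "time": time; "joint_positions": joint angles; "qd": joint speeds; "joint_torque": joint torques, N m; "position": TCP position; "tool_rot": TCP orientation; "ft_force": force on the tool from outside, world axes, zero at the start; "torque": the same for the moment, N m; "grip_width": opening from 0.0 (shut) to 1.0 (fully open).
Only numpy, scipy, OpenCV 4.12 (cv2) and the standard library are available. Lean on these libraries where they do the work, as an engineer would, in place of code of your own. Each camera call takes 0.05 s, during which the arm holds its last target.

## Working session

There is one attempt and no reset: what is moved stays moved. The work goes in short steps, Python scripts to look and compute and a shell command to move; the robot and the scene stay as the last step left them, time stands still between calls to the robot, and variables do not carry over. Pictures are saved under pics/ and viewed, and the job is handed in when it is done.

```bash
ls; mkdir -p pics; python3 - <<'E'
from bench import *
import cv2,numpy as np
for n in ["scene","side","wrist"]:
    im=get_image(n); cv2.imwrite(f"pics/{n}0.png",im["pixels"]); np.savez(f"{n}0.npz",**im)
    print(n,im["K"].round(1).tolist(),im["cam_to_world"].round(3).tolist())
print(get_state())
E
```

```text
pics
scene [[613.2, 0.0, 307.8], [0.0, 613.2, 240.5], [0.0, 0.0, 1.0]] [[-0.675, -0.336, 0.657, -0.444], [-0.737, 0.316, -0.597, 0.784], [-0.007, -0.887, -0.461, 0.794], [0.0, 0.0, 0.0, 1.0]]
side [[491.5, 0.0, 316.3], [0.0, 491.5, 234.2], [0.0, 0.0, 1.0]] [[0.92, -0.182, 0.348, 0.108], [-0.393, -0.448, 0.803, -0.981], [0.01, -0.875, -0.484, 0.682], [0.0, 0.0, 0.0, 1.0]]
wrist [[370.5, 0.0, 317.8], [0.0, 370.5, 235.4], [0.0, 0.0, 1.0]] [[1.0, 0.0, -0.003, 0.65], [-0.001, -0.961, -0.277, 0.075], [-0.003, 0.277, -0.961, 0.385], [0.0, 0.0, 0.0, 1.0]]
{'time': 0.15, 'joint_positions': array([ 0.01408458,  0.32166215, -0.07009476,  1.45137015,  0.02257029,
        1.37077884, -0.05687661]), 'qd': array([-7.95816927e-04, -3.06305962e-03,  1.36964686e-04, -3.22763620e-03,
        8.35253438e-04,  6.49112348e-04,  8.49263802e-05]), 'joint_torque': array([ 2.16972071e-04, -4.91794288e+01, -4.04079035e-01, -3.12878716e+01,
       -6.39387709e-02,  4.04033612e-02,  9.90178205e-05]), 'position': array([ 6.49599226e-01, -1.86875597e-05,  2.21719055e-01]), 'tool_rot': array([-9.25197090e-05,  1.57222743e+00,  1.14971108e-05]), 'ft_force': array([0.26554569, 0.94948614, 0.25251044]), 'torque': array([-0.00701405, -0.00465104, -0.02307717]), 'grip_width': 0.9993290143690741}
```

View pics/scene0.png

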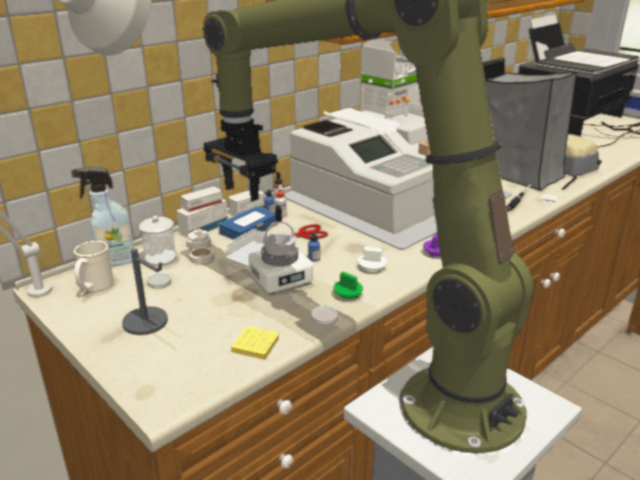

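View pics/side0.png

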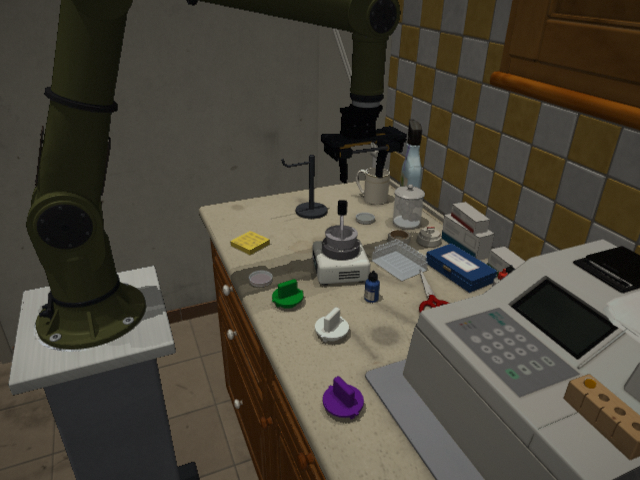

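View pics/wrist0.png

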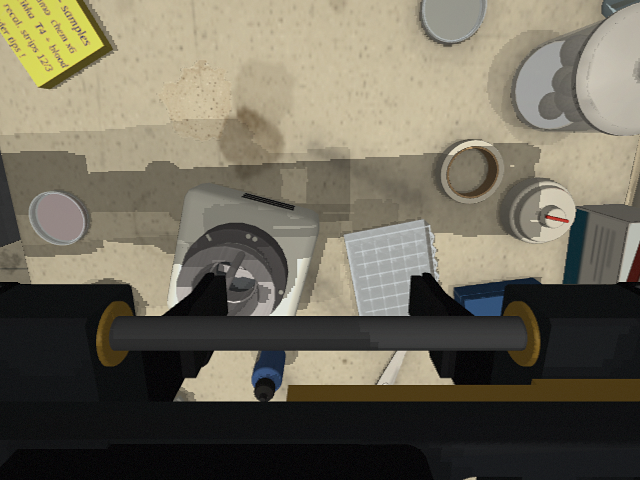

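The scene picture shows the white lid at (372,260), with green (348,287) and purple (433,245) look-alikes. The funnel stands in the mill at (280,250) and the hook stand is at (145,290). Next I'll take close crops.

```bash
cat > h.py <<'E'
import numpy as np,cv2
from scipy.spatial.transform import Rotation as R
def load(n): 
    d=np.load(f"{n}.npz"); return d["pixels"],d["K"],d["cam_to_world"]
def snap(n,tag):
    from bench import get_image
    im=get_image(n); np.savez(f"{n}{tag}.npz",**im); cv2.imwrite(f"pics/{n}{tag}.png",im["pixels"])
    return im["pixels"],im["K"],im["cam_to_world"]
def ray(c,uv):
    _,K,T=c; d=T[:3,:3]@np.linalg.inv(K)@np.array([uv[0],uv[1],1.]); return T[:3,3],d/np.linalg.norm(d)
def onz(c,uv,z):
    o,d=ray(c,uv); return o+d*(z-o[2])/d[2]
def tri(c1,u1,c2,u2):
    o,d=ray(c1,u1);p,e=ray(c2,u2)
    A=np.stack([d,-e],1); s=np.linalg.lstsq(A,p-o,rcond=None)[0]
    a=o+d*s[0];b=p+e*s[1]; return (a+b)/2,np.linalg.norm(a-b)
def proj(c,P):
    _,K,T=c; q=T[:3,:3].T@(np.array(P)-T[:3,3]); q=K@q; return q[:2]/q[2]
def crop(c,x0,y0,x1,y1,name):
    s=min(800/(x1-x0),600/(y1-y0)); im=cv2.resize(c[0][y0:y1,x0:x1],None,fx=s,fy=s,interpolation=cv2.INTER_CUBIC)
    cv2.imwrite(f"pics/{name}.png",im); print(name,s)
E
python3 - <<'E'
from h import *
s=load("side0");c=load("scene0");w=load("wrist0")
crop(s,230,140,410,275,"s_mill");crop(s,260,270,400,375,"s_lid")
crop(c,110,200,270,320,"c_stand");crop(c,230,210,400,310,"c_mill");crop(w,150,170,350,320,"w_mill")
E
```

```text
s_mill 4.444444444444445
s_lid 5.714285714285714
c_stand 5.0
c_mill 4.705882352941177
w_mill 4.0
```

View pics/s_mill.png

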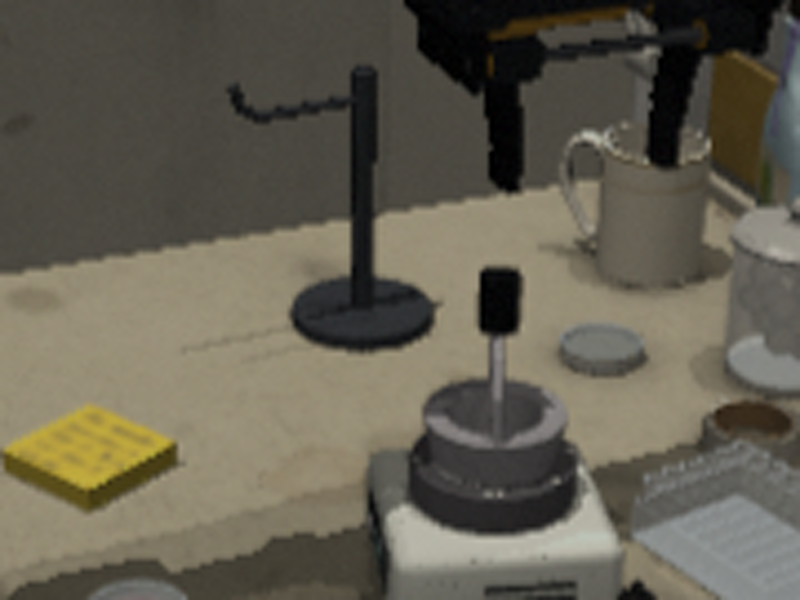

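View pics/s_lid.png

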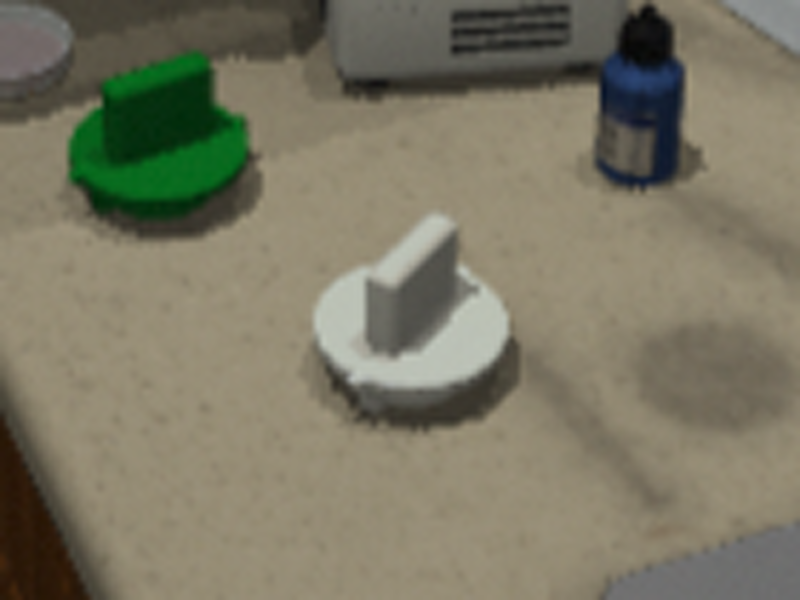

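View pics/c_stand.png

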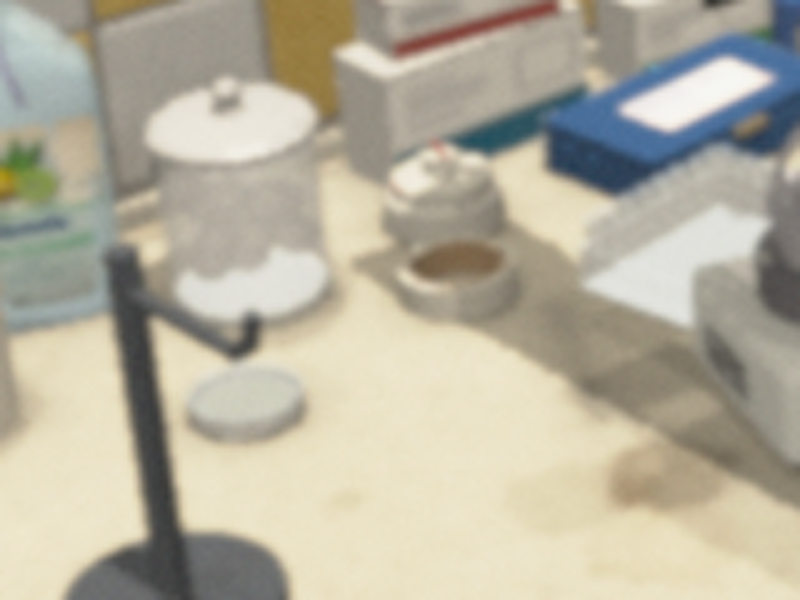

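View pics/c_mill.png

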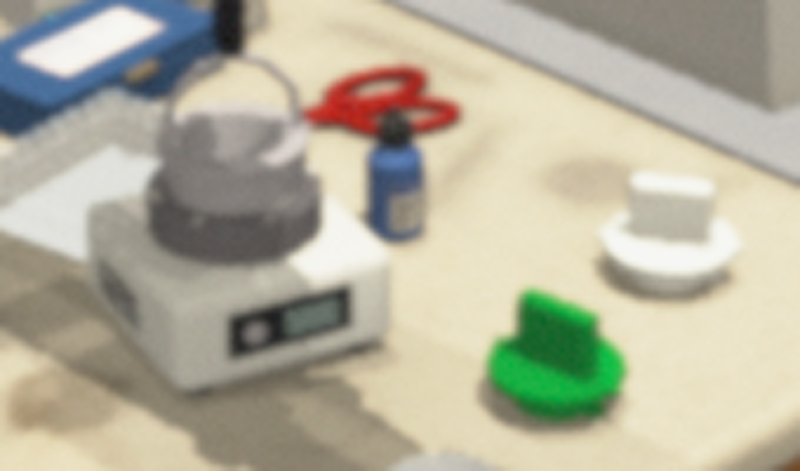

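View pics/w_mill.png

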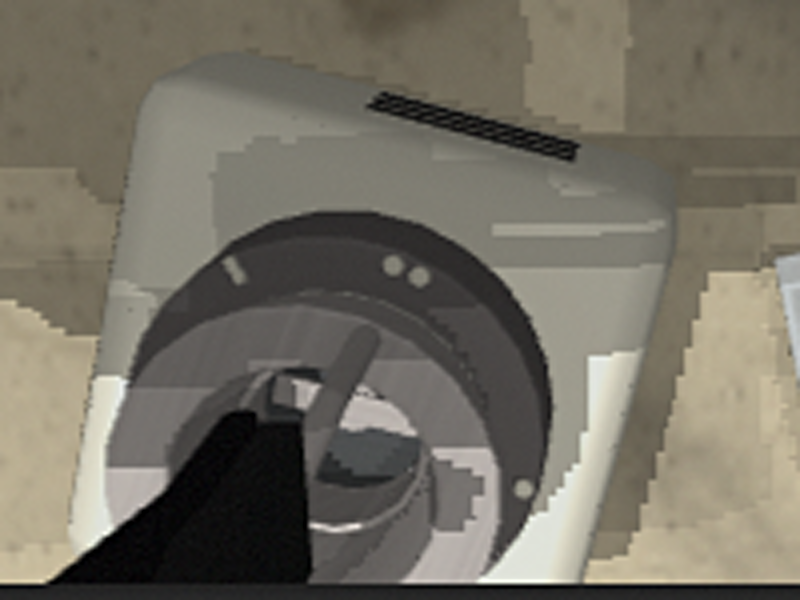

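```bash
python3 - <<'E'
from h import *
s=load("side0");c=load("scene0");w=load("wrist0")
W=lambda x,y:(150+x/4,170+y/4); S=lambda x,y:(230+x/4.4444,140+y/4.4444); L=lambda x,y:(260+x/5.7143,270+y/5.7143)
C=lambda x,y:(230+x/4.7059,210+y/4.7059); T=lambda x,y:(110+x/5,200+y/5)
print("dot",onz(w,W(524,489),.086),"2dot",onz(w,W(406,269),.086),"bar",onz(w,W(235,269),.086))
P=lambda n,a,b:print(n,*[np.round(v,4) for v in tri(s,a,c,b)])
P("posttop",S(363,70),T(122,250)); P("tip",S(236,90),T(252,318));P("bend",S(262,117),T(238,352))
P("tabtop",S(499,272),C(230,-5))
print("post top side z.185",onz(s,S(363,72),.185),"scene",onz(c,T(122,252),.185))
print("foot side",onz(s,S(363,310),.006), "tabtop side z.198",onz(s,S(499,272),.198))
print("lid bar top", onz(s,L(385,278),.057),onz(s,L(442,222),.057))
a,b=onz(c,C(632,180),.057),onz(c,C(713,184),.057);print("scene bar top",a,b,(a+b)/2)
# flange white contour in side
print("flange L,R edges side",onz(s,L(314,325),.022),onz(s,L(510,325),.022), onz(s,L(412,270),.022), onz(s,L(420,388),.022))
print("bail ends scene",onz(c,C(165,115),.114),onz(c,C(298,120),.114))
print("pointers", onz(s,L(358,380),.02),onz(s,L(473,290),.02))
print("wrist bail crown?",onz(w,W(370,330),.114))
E
```

```text
dot [ 0.6165582  -0.06264733  0.086     ] 2dot [ 0.5931687  -0.01230602  0.086     ] bar [ 0.55718434 -0.01230896  0.086     ]
posttop [0.6414 0.2899 0.1842] 0.0002
tip [0.5494 0.2815 0.1859] 0.0004
bend [0.5664 0.2816 0.164 ] 0.0018
tabtop [ 0.5756 -0.051   0.1951] 0.0029
post top side z.185 [0.63917867 0.28441917 0.185     ] scene [0.63814782 0.29151321 0.185     ]
foot side [0.64355574 0.29232558 0.006     ] tabtop side z.198 [ 0.57481863 -0.0540924   0.198     ]
lid bar top [ 0.44136109 -0.27342309  0.057     ] [ 0.47350726 -0.25217785  0.057     ]
scene bar top [ 0.47423471 -0.24463788  0.057     ] [ 0.44130494 -0.27297616  0.057     ] [ 0.45776982 -0.25880702  0.057     ]
flange L,R edges side [ 0.4251781  -0.24851669  0.022     ] [ 0.49089104 -0.2756243   0.022     ] [ 0.4712278 -0.2333775  0.022    ] [ 0.44631964 -0.29418795  0.022     ]
bail ends scene [ 0.61862561 -0.04077452  0.114     ] [ 0.56674287 -0.08744537  0.114     ]
pointers [ 0.42882403 -0.27987291  0.02      ] [ 0.48830032 -0.250359    0.02      ]
wrist bail crown? [ 0.59092185 -0.01634984  0.114     ]
```

```bash
python3 - <<'E'
from h import *
c=load("scene0"); crop(c,250,180,310,225,"c_tab")
s=load("side0"); crop(s,310,190,370,235,"s_tab")
E
```

```text
c_tab 13.333333333333334
s_tab 13.333333333333334
```

View pics/c_tab.png

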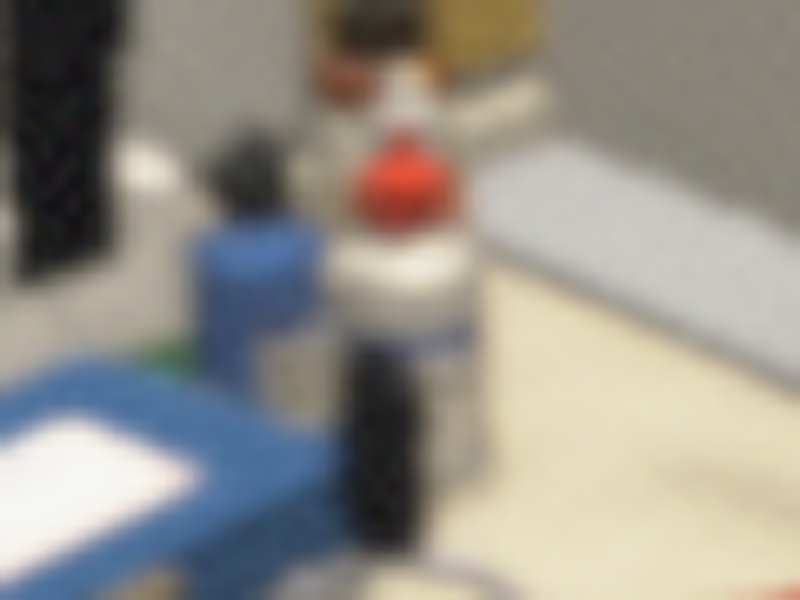

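View pics/s_tab.png

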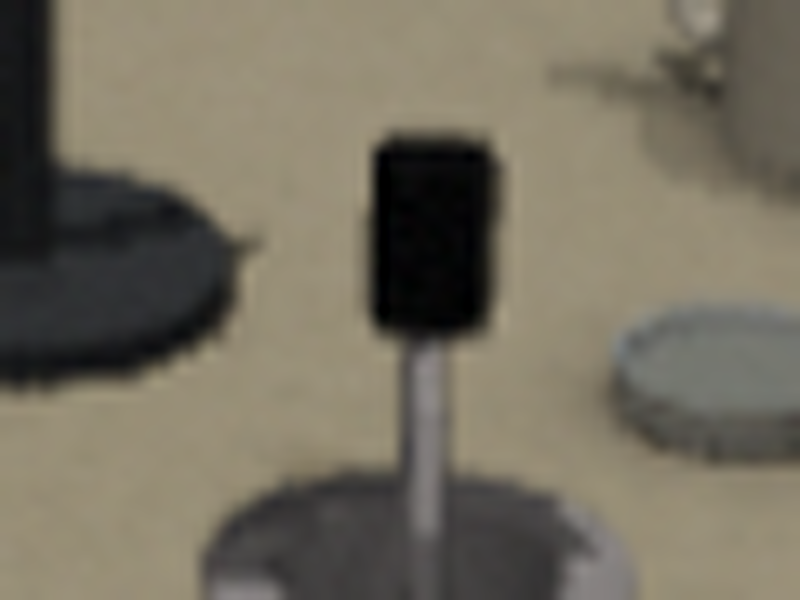

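```bash
python3 - <<'E'
from h import *
s=load("side0");c=load("scene0");w=load("wrist0")
W=lambda x,y:(150+x/4,170+y/4)
pts=np.array([onz(w,W(*p),.086)[:2] for p in [(524,489),(406,269),(235,269)]])
A=np.c_[2*pts,np.ones(3)];x=np.linalg.solve(A,(pts**2).sum(1));r=np.sqrt(x[2]+x[0]**2+x[1]**2)
print("mill",x[:2],r,np.degrees(np.arctan2(*(pts-x[:2]).T[::-1])))
# centre fixed radius? collar outer ellipse from wrist
print("tab",tri(s,(342.55,207.6),c,(278.5,213.75)), onz(s,(342.55,207.6),.182))
print(onz(s,(316+0,0),.1)[:0])
# bail plane azimuth from side view: vertical direction plane
o,d=ray(s,(342.4,200));o,e=ray(s,(342.0,235)); n=np.cross(d,e); print("bail plane az",np.degrees(np.arctan2(-n[0],n[1]))%180, n/np.linalg.norm(n))
E
```

```text
mill [ 0.5751797  -0.05126829] 0.042914594430284995 [-15.37618977  65.21709227 114.79226937]
tab (array([ 0.57743098, -0.05180579,  0.18018318]), np.float64(0.0003282294448264003)) [ 0.57551542 -0.05543083  0.182     ]
[]
bail plane az 63.945573801547866 [-0.89808788  0.43908326 -0.02537811]
```

Plan: the mill is at (0.575,-0.051) with its notches at azimuth -15°. The funnel tab is at (0.577,-0.052) with its bail (y) at azimuth 65°. The hook rod runs at azimuth 5° with rest at about (0.581,0.284). Candidates for the lid are white at scene (372,260), green (348,287) and purple (433,245). The white one is the lid, and the close crop confirmed its flange, bar and lug pointers. The funnel is the only one in the scene, with its black tab at scene (278,214).

```bash
python3 -m handwheel '[{"xyz":[-0.8,-0.5,0],"angular":[0,0,6.5]},{"xyz":[-0.8,-0.5,0],"angular":[0,0,6.5]},{"xyz":[-0.8,-0.5,0],"angular":[0,0,6.5]},{"xyz":[-0.8,-0.5,0],"angular":[0,0,6.5]},{"xyz":[-0.8,-0.5,0],"angular":[0,0,6.5]}]' 5.5
python3 -m handwheel '[{"xyz":[-0.8,-0.5,0],"angular":[0,0,6.5]},{"xyz":[-0.8,-0.5,0],"angular":[0,0,6.5]},{"xyz":[-0.8,-0.5,0],"angular":[0,0,6.5]},{"xyz":[-0.8,-0.5,0],"angular":[0,0,6.5]},{"xyz":[-0.8,-0.5,0],"angular":[0,0,6.5]}]'
cat >> h.py <<'E'
def st():
    from bench import get_state
    s=get_state(); r=R.from_rotvec(s["tool_rot"]).as_matrix()
    print("t",round(s["time"],2),"p",s["position"].round(4),"jawaz",round(float(np.degrees(np.arctan2(r[1,2],r[0,2]))),1),"xdir",r[:,0].round(3),"F",s["ft_force"].round(1),"M",s["torque"].round(3),"w",round(s["grip_width"]*87,1),"j7",s["joint_positions"][[4,5,6]].round(2)); return s
E
python3 -c "
from h import *
st();snap('wrist',1);snap('side',1)"
```

```text
time: 0.57
position: [0.608, -0.0235, 0.2184]
tool_rot: [-0.465, 1.526, 0.466]
ft_force: [0.4, -0.6, -0.2]
grip_width: 0.707
time: 0.98
position: [0.5646, -0.0497, 0.2162]
tool_rot: [-0.926, 1.375, 0.927]
ft_force: [-0.4, -0.1, 0.0]
grip_width: 0.64
t 0.98 p [ 0.5646 -0.0497  0.2162] jawaz 68.2 xdir [-0.008 -0.005 -1.   ] F [-0.4 -0.1  0. ] M [ 0.139 -0.027  0.014] w 55.6 j7 [0.03 1.33 1.2 ]
```

View pics/wrist1.png

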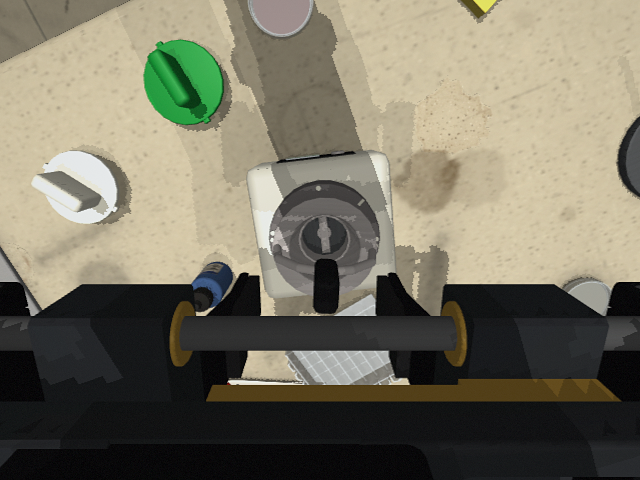

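View pics/side1.png

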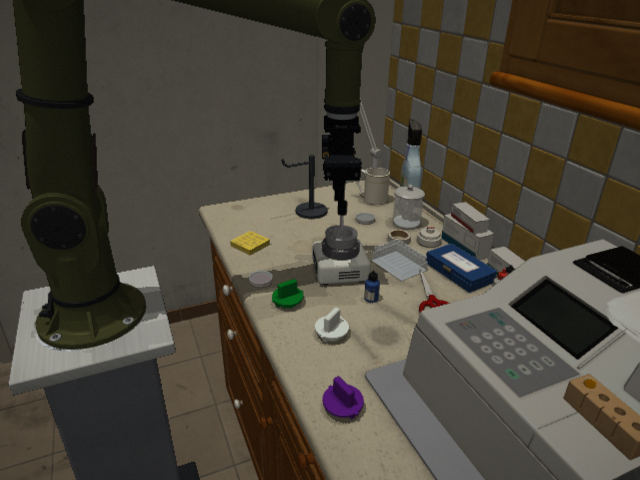

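```bash
python3 - <<'E'
from h import *
w=load("wrist1"); crop(w,255,170,400,320,"w1_tab"); crop(w,20,130,140,230,"w1_lid")
E
```

```text
w1_tab 4.0
w1_lid 6.0
```

View pics/w1_tab.png

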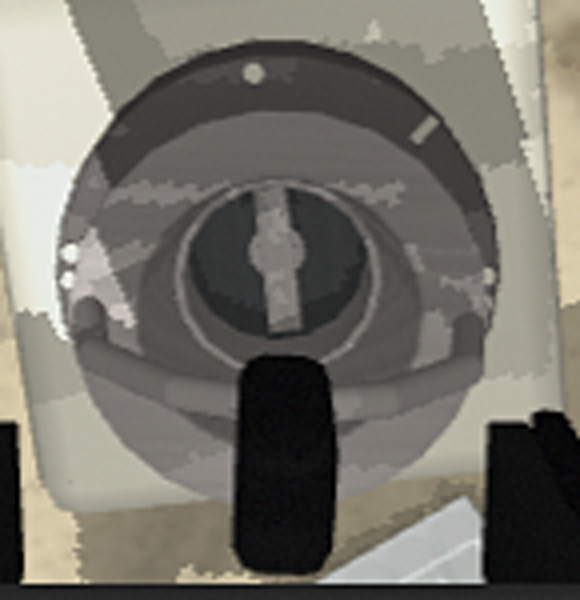

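View pics/w1_lid.png

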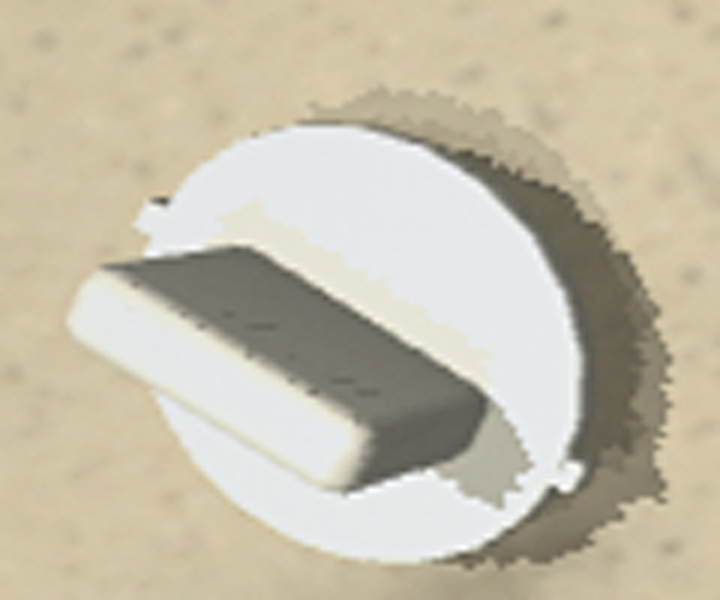

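```bash
python3 - <<'E'
from h import *
w=load("wrist1")
A=lambda x,y:(255+x/4,170+y/4);L=lambda x,y:(20+x/6,130+y/6)
az=lambda a,b:np.degrees(np.arctan2(b[1]-a[1],b[0]-a[0]))
def two(n,f,a,b,z):
    a=onz(w,f(*a),z);b=onz(w,f(*b),z);print(n,a.round(4),b.round(4),"mid",((a+b)/2).round(4),"az",az(a,b).round(1),"len",np.linalg.norm(a-b).round(4))
two("bail",A,(88,308),(470,328),.114)
two("dots",A,(254,72),(425,130),.086)
two("lidbar top centreline",L,(85,297),(355,460),.057)
two("pointers",L,(152,216),(568,476),.020)
two("barbottomedge?",L,(237,247),(488,400),.022)
two("flange LR",L,(155,390),(582,360),.022)
two("flange TB",L,(330,123),(400,562),.022)
print("tab top width ends", onz(w,A(236,555),.198),onz(w,A(332,555),.198))
pts=np.array([onz(w,A(*p),.086)[:2] for p in [(254,72),(425,130),(489,275),(69,266)]])
x=np.linalg.lstsq(np.c_[2*pts,np.ones(4)],(pts**2).sum(1),rcond=None)[0];print("mill",x[:2],np.sqrt(x[2]+x[0]**2+x[1]**2),np.degrees(np.arctan2(*(pts-x[:2]).T[::-1])))
E
```

```text
bail [ 0.561  -0.0827  0.114 ] [ 0.5912 -0.0173  0.114 ] mid [ 0.5761 -0.05    0.114 ] az 65.2 len 0.072
dots [ 0.535  -0.0389  0.086 ] [ 0.5585 -0.0114  0.086 ] mid [ 0.5467 -0.0251  0.086 ] az 49.5 len 0.0362
lidbar top centreline [ 0.4399 -0.2688  0.057 ] [ 0.4754 -0.2449  0.057 ] mid [ 0.4576 -0.2568  0.057 ] az 33.9 len 0.0428
pointers [ 0.4264 -0.2798  0.02  ] [ 0.4885 -0.239   0.02  ] mid [ 0.4575 -0.2594  0.02  ] az 33.3 len 0.0742
barbottomedge? [ 0.4361 -0.2683  0.022 ] [ 0.4726 -0.2436  0.022 ] mid [ 0.4544 -0.2559  0.022 ] az 34.1 len 0.0441
flange LR [ 0.451  -0.2935  0.022 ] [ 0.4726 -0.2259  0.022 ] mid [ 0.4618 -0.2597  0.022 ] az 72.2 len 0.071
flange TB [ 0.4249 -0.244   0.022 ] [ 0.4909 -0.2714  0.022 ] mid [ 0.4579 -0.2577  0.022 ] az -22.6 len 0.0714
tab top width ends [ 0.57979927 -0.05860948  0.198     ] [ 0.58455511 -0.04656858  0.198     ]
mill [ 0.57695873 -0.0503042 ] 0.04333620049464915 [ 164.82168039  115.34730958   69.95701964 -115.84929392]
```

```bash
python3 -m handwheel '[{"xyz":[1.15,-0.1,0],"angular":[0,0,-3]},{"xyz":[0,0,-1.3],"angular":[0,0,0]},{"xyz":[0,0,-1.3],"angular":[0,0,0]}]'
python3 -c "
from h import *
st()"
```

```text
time: 1.33
position: [0.5781, -0.0511, 0.1919]
tool_rot: [-0.874, 1.394, 0.869]
ft_force: [-0.6, 0.1, -0.2]
grip_width: 0.631
t 1.33 p [ 0.5781 -0.0511  0.1919] jawaz 64.2 xdir [-0.003 -0.005 -1.   ] F [-0.6  0.1 -0.2] M [ 0.107 -0.042  0.027] w 54.9 j7 [0.04 1.28 1.13]
```

```bash
python3 -m handwheel '[{"xyz":[-0.1,0,-1.1],"angular":[0,0,0.5]},{"xyz":[0,0,-1.1],"angular":[0,0,0]},{"xyz":[0,0,-0.4],"angular":[0,0,0]},{"xyz":[0,0,0],"angular":[0,0,0]}]'
python3 -m handwheel '[{"xyz":[0,0,0],"angular":[0,0,0]},{"xyz":[0,0,0],"angular":[0,0,0]},{"xyz":[0,0,0],"angular":[0,0,0]},{"xyz":[0,0,0],"angular":[0,0,0]},{"xyz":[0,0,0],"angular":[0,0,0]}]' 0.8 40
python3 -c "
from h import *
st();snap('side',2);snap('wrist',2)"
```

```text
time: 1.67
position: [0.5743, -0.0493, 0.1578]
tool_rot: [-0.876, 1.398, 0.881]
ft_force: [0.0, 1.2, 0.4]
grip_width: 0.632
time: 2.08
position: [0.5747, -0.0489, 0.1584]
tool_rot: [-0.876, 1.397, 0.881]
ft_force: [-0.6, 0.4, 0.3]
grip_width: 0.34
t 2.08 p [ 0.5747 -0.0489  0.1584] jawaz 64.6 xdir [-0.01  -0.003 -1.   ] F [-0.6  0.4  0.3] M [ 0.138 -0.034  0.017] w 29.6 j7 [0.04 1.23 1.13]
```

```bash
python3 -m handwheel '[{"xyz":[0.1,-0.1,0.7],"angular":[0,0,0.5]},{"xyz":[0,0,0.2],"angular":[0,0,0]},{"xyz":[0,0,0],"angular":[0,0,0]}]' 2.9
python3 -c "
from h import *
st();snap('side',3);snap('wrist',3)"
```

```text
time: 2.43
position: [0.5765, -0.0502, 0.1695]
tool_rot: [-0.884, 1.392, 0.887]
ft_force: [-0.4, 0.4, -0.6]
grip_width: 0.319
t 2.43 p [ 0.5765 -0.0502  0.1695] jawaz 65.2 xdir [-0.008 -0.003 -1.   ] F [-0.4  0.4 -0.6] M [ 0.103 -0.057  0.023] w 27.7 j7 [0.04 1.24 1.14]
```

View pics/wrist3.png

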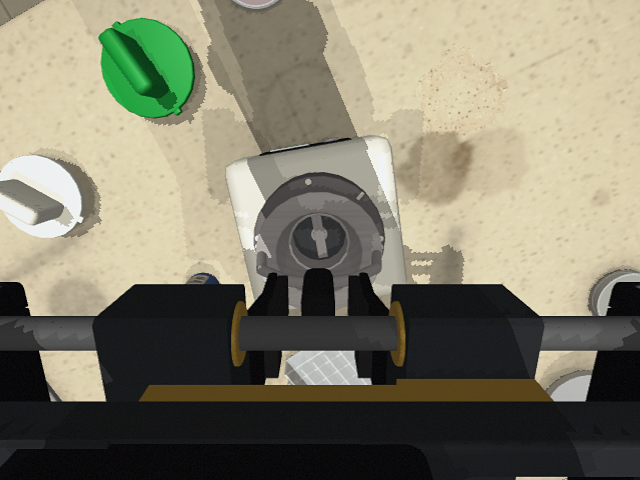

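The tab (318,285) sits centred between the fingers, so I'll close on it.

```bash
python3 -m handwheel '[{"xyz":[0,0,-0.3],"angular":[0,0,0]},{"xyz":[0,0,0],"angular":[0,0,0]},{"xyz":[0,0,0],"angular":[0,0,0]},{"xyz":[0,0,0],"angular":[0,0,0]},{"xyz":[0,0,0],"angular":[0,0,0]}]' 0.8 40
python3 -m handwheel '[{"xyz":[0,0,0],"angular":[0,0,0]},{"xyz":[0,0,0],"angular":[0,0,0]},{"xyz":[0,0,0],"angular":[0,0,0]}]'
python3 -c "
from h import *
st()"
```

```text
time: 2.95
position: [0.5758, -0.0502, 0.1651]
tool_rot: [-0.884, 1.394, 0.887]
ft_force: [0.6, -0.1, 1.6]
grip_width: 0.16
time: 3.2
position: [0.5758, -0.0502, 0.1652]
tool_rot: [-0.884, 1.394, 0.887]
ft_force: [-0.1, 0.1, 1.1]
grip_width: 0.156
t 3.2 p [ 0.5758 -0.0502  0.1652] jawaz 65.2 xdir [-0.009 -0.003 -1.   ] F [-0.1  0.1  1.1] M [ 0.171 -0.079  0.05 ] w 13.6 j7 [0.04 1.24 1.14]
```

```bash
python3 -m handwheel '[{"xyz":[0,0,0.6],"angular":[0,0,0]},{"xyz":[0,0,0.8],"angular":[0,0,0]},{"xyz":[0,0,0.8],"angular":[0,0,0]},{"xyz":[0,0,0.8],"angular":[0,0,0]},{"xyz":[0,0,0.8],"angular":[0,0,0]}]'
python3 -c "
from h import *
st();snap('side',4)"
```

```text
time: 3.62
position: [0.5738, -0.0501, 0.2038]
tool_rot: [-0.881, 1.398, 0.891]
ft_force: [0.1, 0.7, -1.0]
grip_width: 0.156
t 3.62 p [ 0.5738 -0.0501  0.2038] jawaz 65.2 xdir [-0.015 -0.003 -1.   ] F [ 0.1  0.7 -1. ] M [ 0.051 -0.103 -0.029] w 13.6 j7 [0.04 1.32 1.15]
```

View pics/side4.png

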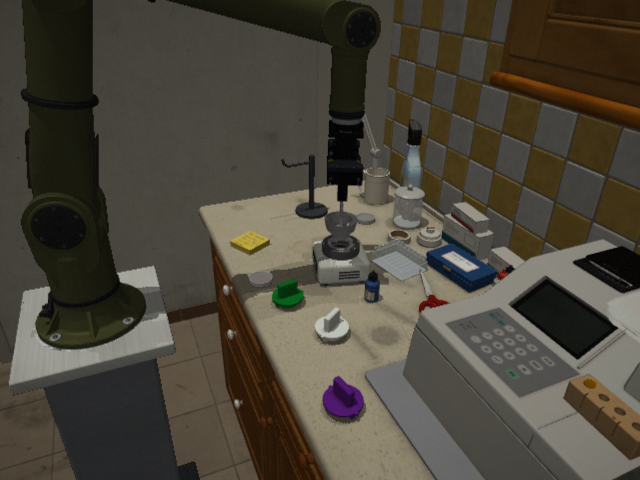

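The funnel, at side (340,222), is clear of the mouth. Next I carry it toward the hook.

```bash
python3 -m handwheel '[{"xyz":[-0.3,1,0.2],"angular":[0,0,1.5]},{"xyz":[-0.3,1.7,0.1],"angular":[0,0,1.5]},{"xyz":[-0.3,1.7,0.1],"angular":[0,0,1.5]},{"xyz":[-0.3,1.7,0],"angular":[0,0,1.5]},{"xyz":[-0.3,1.7,0],"angular":[0,0,1.5]}]'
python3 -m handwheel '[{"xyz":[-0.3,1.7,0],"angular":[0,0,1.5]},{"xyz":[-0.3,1.7,0],"angular":[0,0,1.5]},{"xyz":[-0.3,1.7,0],"angular":[0,0,1.5]},{"xyz":[-0.3,1.7,0],"angular":[0,0,1.5]},{"xyz":[-0.3,1.7,0],"angular":[0,0,1.5]}]'
python3 -c "
from h import *
st()"
```

```text
time: 4.08
position: [0.5588, 0.0313, 0.2117]
tool_rot: [-0.989, 1.345, 0.99]
ft_force: [-0.2, 0.1, -0.7]
grip_width: 0.158
time: 4.5
position: [0.5398, 0.1299, 0.2109]
tool_rot: [-1.103, 1.285, 1.106]
ft_force: [0.5, 0.1, -0.8]
grip_width: 0.157
t 4.5 p [0.5398 0.1299 0.2109] jawaz 81.8 xdir [-0.01  -0.006 -1.   ] F [ 0.5  0.1 -0.8] M [ 0.124 -0.113  0.004] w 13.7 j7 [0.05 1.32 1.1 ]
```

```bash
python3 -m handwheel '[{"xyz":[-0.6,1.7,-0.1],"angular":[0,0,1.7]},{"xyz":[-0.6,1.7,-0.1],"angular":[0,0,1.7]},{"xyz":[-0.6,1.7,-0.1],"angular":[0,0,1.7]},{"xyz":[-0.4,1.7,-0.1],"angular":[0,0,1.7]},{"xyz":[0,1.7,-0.1],"angular":[0,0,1.7]}]'
python3 -m handwheel '[{"xyz":[0,1.5,0],"angular":[0,0,1.5]},{"xyz":[0,1.5,0],"angular":[0,0,1]},{"xyz":[0,0.5,0],"angular":[0,0,0]},{"xyz":[0,0,0],"angular":[0,0,0]}]'
python3 -c "
from h import *
st();snap('side',5);snap('scene',5);snap('wrist',5)"
```

```text
time: 4.92
position: [0.5141, 0.2247, 0.2055]
tool_rot: [-1.227, 1.211, 1.229]
ft_force: [1.2, 0.5, -1.6]
grip_width: 0.159
time: 5.25
position: [0.5129, 0.2692, 0.205]
tool_rot: [-1.267, 1.181, 1.272]
ft_force: [-0.0, -0.5, -2.2]
grip_width: 0.158
t 5.25 p [0.5129 0.2692 0.205 ] jawaz 94.5 xdir [-0.009 -0.005 -1.   ] F [-0.  -0.5 -2.2] M [ 0.119 -0.027  0.025] w 13.7 j7 [0.09 1.32 1.05]
```

View pics/wrist5.png

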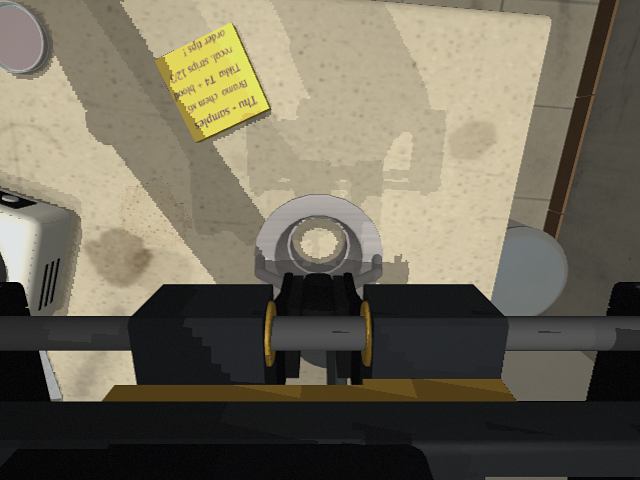

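```bash
python3 -c "
from h import *
crop(load('side5'),220,100,380,220,'s5');crop(load('scene5'),90,190,250,310,'c5')"
```

```text
s5 5.0
c5 5.0
```

View pics/s5.png

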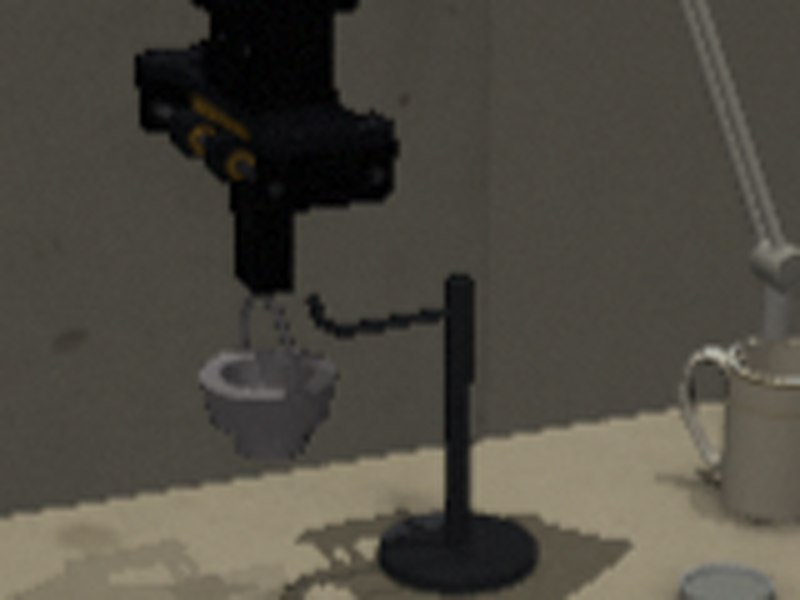

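View pics/c5.png

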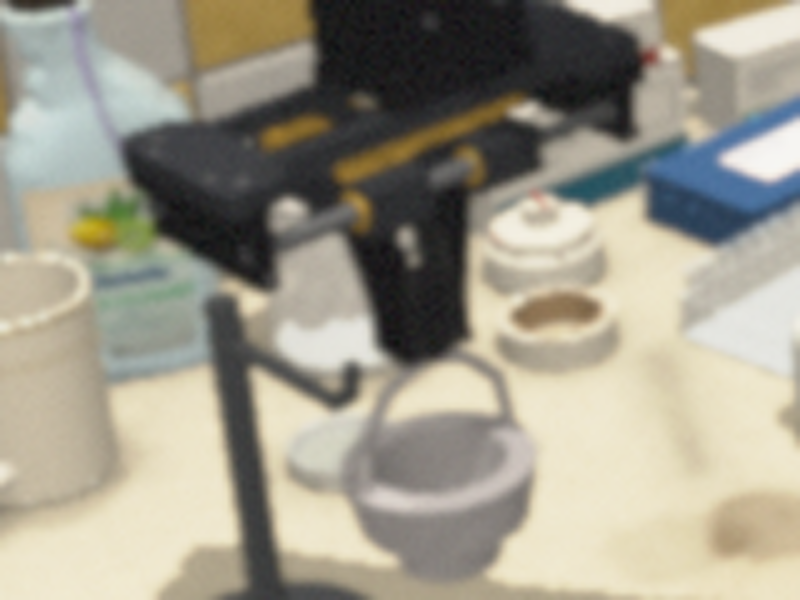

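```bash
python3 -m handwheel '[{"xyz":[0,0.9,0],"angular":[0,0,0.7]},{"xyz":[0.2,0,0],"angular":[0,0,0]},{"xyz":[0,0,0],"angular":[0,0,0]}]'
python3 -c "
from h import *
s=st();a=snap('side',6);b=snap('scene',6)
crop(a,220,130,320,205,'s6');crop(b,110,230,210,305,'c6')"
```

```text
time: 5.65
position: [0.5172, 0.2726, 0.205]
tool_rot: [-1.273, 1.181, 1.273]
ft_force: [0.1, -0.3, -2.0]
grip_width: 0.161
t 5.65 p [0.5172 0.2726 0.205 ] jawaz 94.8 xdir [-0.008 -0.009 -1.   ] F [ 0.1 -0.3 -2. ] M [ 0.012 -0.042  0.002] w 14.0 j7 [0.1  1.33 1.04]
s6 8.0
c6 8.0
```

View pics/s6.png

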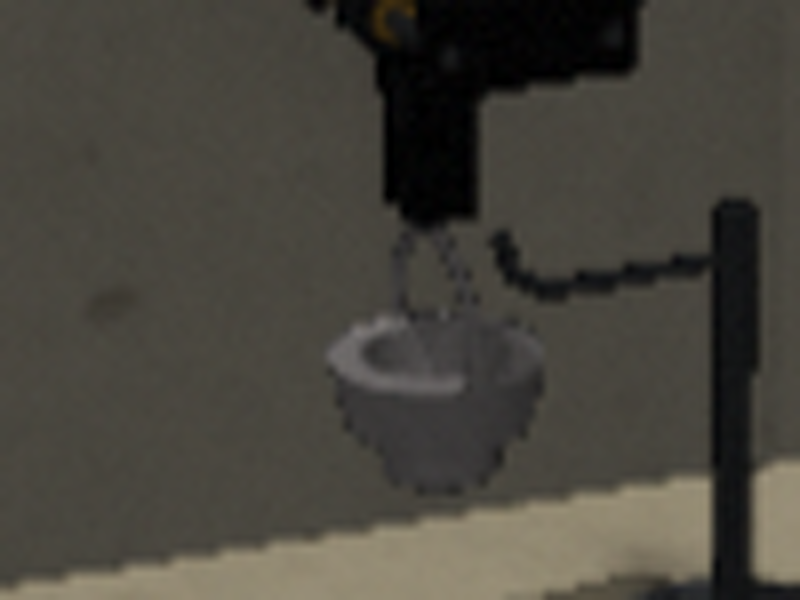

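View pics/c6.png

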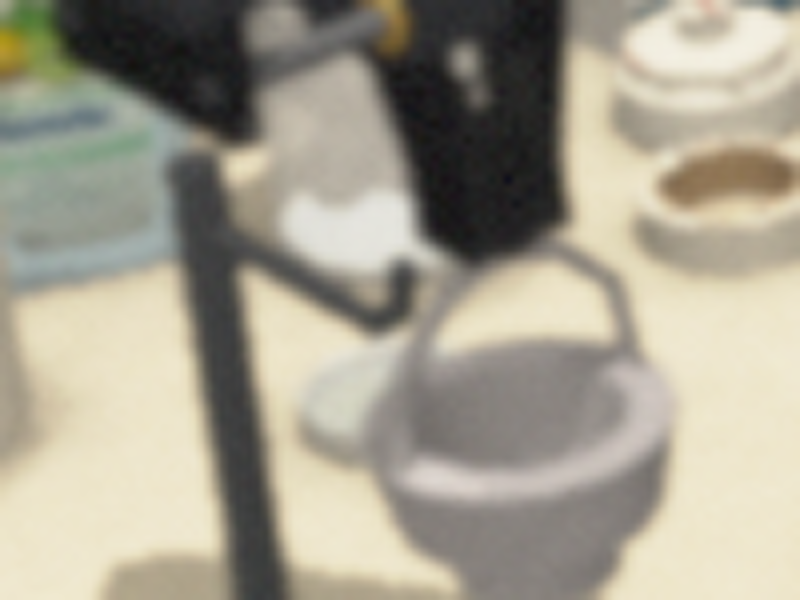

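```bash
python3 -m handwheel '[{"xyz":[0,0.6,0.05],"angular":[0.4,0,0.3]},{"xyz":[0.6,0.1,0],"angular":[0,0,0]},{"xyz":[0.6,0.05,0],"angular":[0,0,0]},{"xyz":[0.6,0.05,0],"angular":[0,0,0]}]'
python3 -c "
from h import *
s=st();a=snap('side',7);b=snap('scene',7)
crop(a,240,130,340,205,'s7');crop(b,110,230,210,305,'c7')"
```

```text
time: 6.08
position: [0.5352, 0.2815, 0.2061]
tool_rot: [-1.272, 1.172, 1.281]
ft_force: [1.0, 0.4, -1.1]
grip_width: 0.163
t 6.08 p [0.5352 0.2815 0.2061] jawaz 95.1 xdir [-0.008 -0.001 -1.   ] F [ 1.   0.4 -1.1] M [ 0.057 -0.054  0.017] w 14.2 j7 [0.11 1.33 1.05]
s7 8.0
c7 8.0
```

View pics/s7.png

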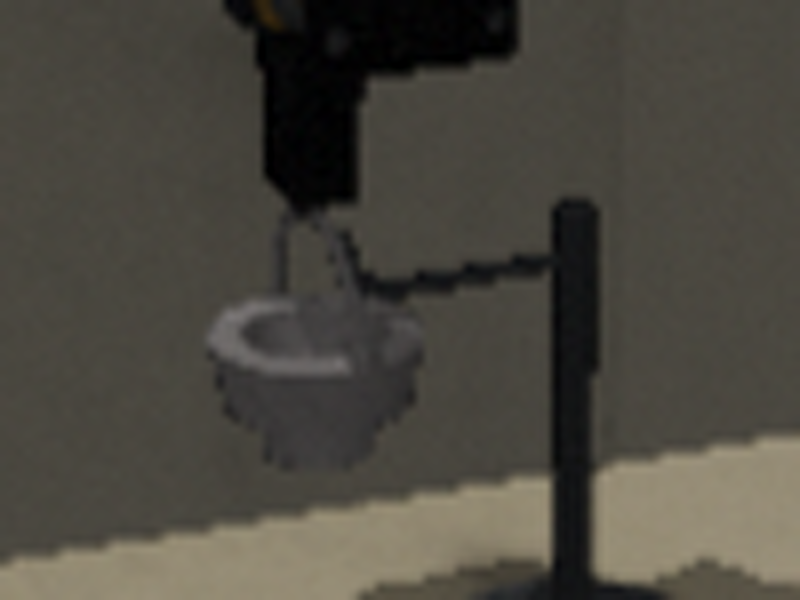

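View pics/c7.png

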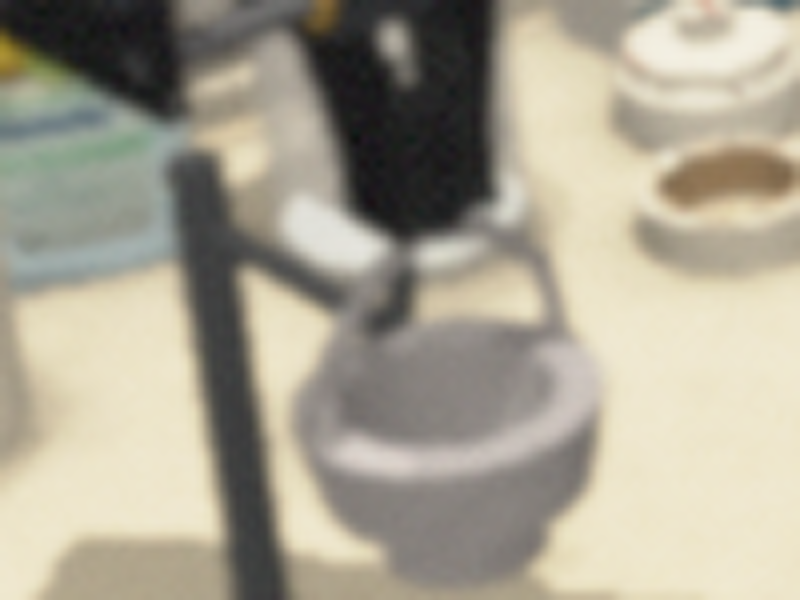

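```bash
python3 -m handwheel '[{"xyz":[0.5,0,0],"angular":[0,0,0]},{"xyz":[0.5,0.05,0],"angular":[0,0,0]},{"xyz":[0.5,0.05,0],"angular":[0,0,0]},{"xyz":[0.3,0,0],"angular":[0,0,0]}]'
python3 -c "
from h import *
s=st();a=snap('side',8);b=snap('scene',8)
crop(a,240,130,340,205,'s8');crop(b,110,230,210,305,'c8')"
```

```text
time: 6.52
position: [0.5554, 0.2818, 0.2055]
tool_rot: [-1.27, 1.173, 1.28]
ft_force: [0.0, 0.2, -1.3]
grip_width: 0.158
t 6.52 p [0.5554 0.2818 0.2055] jawaz 95.1 xdir [-0.009 -0.001 -1.   ] F [ 0.   0.2 -1.3] M [ 0.131 -0.016 -0.01 ] w 13.7 j7 [0.13 1.34 1.05]
s8 8.0
c8 8.0
```

View pics/s8.png

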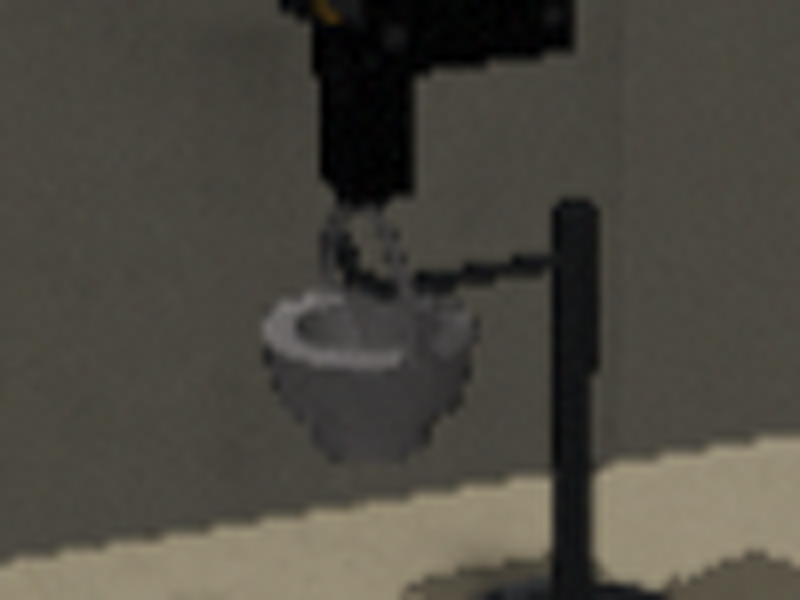

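View pics/c8.png

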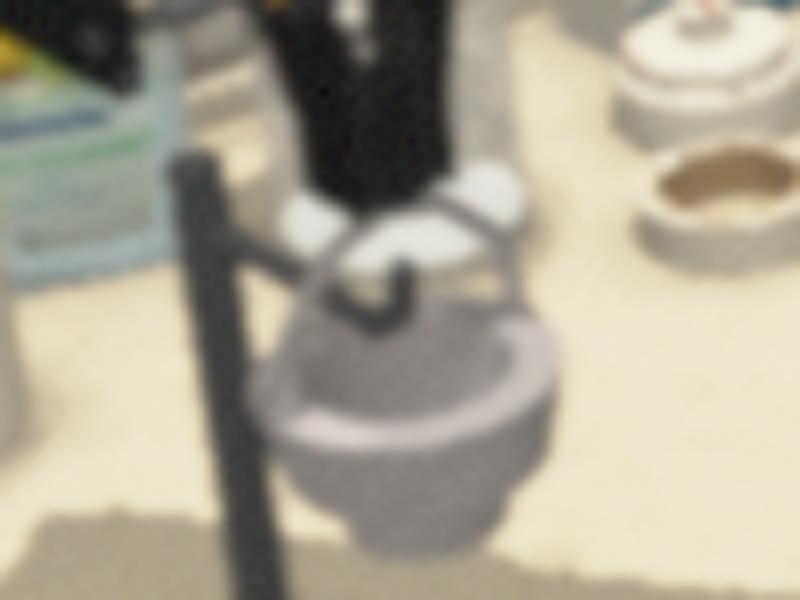

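The hook tip at c8 (403,270) is clearly inside the bail opening. I'll continue in to the rest point.

```bash
python3 -m handwheel '[{"xyz":[0.6,0.1,0],"angular":[0,0,0]},{"xyz":[0.7,0.1,0],"angular":[0,0,0]},{"xyz":[0.7,0.1,0],"angular":[0,0,0]},{"xyz":[0.3,0,0],"angular":[0,0,0]},{"xyz":[0,0,0],"angular":[0,0,0]}]'
python3 -c "
from h import *
s=st()"
```

```text
time: 7.03
position: [0.5806, 0.2852, 0.2054]
tool_rot: [-1.27, 1.173, 1.28]
ft_force: [0.1, 0.1, -2.1]
grip_width: 0.158
t 7.03 p [0.5806 0.2852 0.2054] jawaz 95.0 xdir [-0.009 -0.001 -1.   ] F [ 0.1  0.1 -2.1] M [ 0.091 -0.021  0.046] w 13.7 j7 [0.14 1.36 1.06]
```

Next, lower about 28 mm while watching the force.

```bash
python3 -m handwheel '[{"xyz":[0.05,0,-0.6],"angular":[0,0,0]},{"xyz":[0,0,-0.7],"angular":[0,0,0]},{"xyz":[0,0,-0.6],"angular":[0,0,0]},{"xyz":[0,0,-0.2],"angular":[0,0,0]},{"xyz":[0,0,0],"angular":[0,0,0]}]'
python3 -c "
from h import *
s=st();a=snap('side',9);b=snap('scene',9)
crop(a,240,130,340,205,'s9');crop(b,110,230,210,305,'c9')"
```

```text
time: 7.45
position: [0.5805, 0.2851, 0.1812]
tool_rot: [-1.27, 1.175, 1.282]
ft_force: [-0.1, 0.4, -0.8]
grip_width: 0.159
t 7.45 p [0.5805 0.2851 0.1812] jawaz 95.1 xdir [-0.011 -0.002 -1.   ] F [-0.1  0.4 -0.8] M [ 0.088 -0.074  0.01 ] w 13.9 j7 [0.15 1.32 1.06]
s9 8.0
c9 8.0
```

View pics/s9.png

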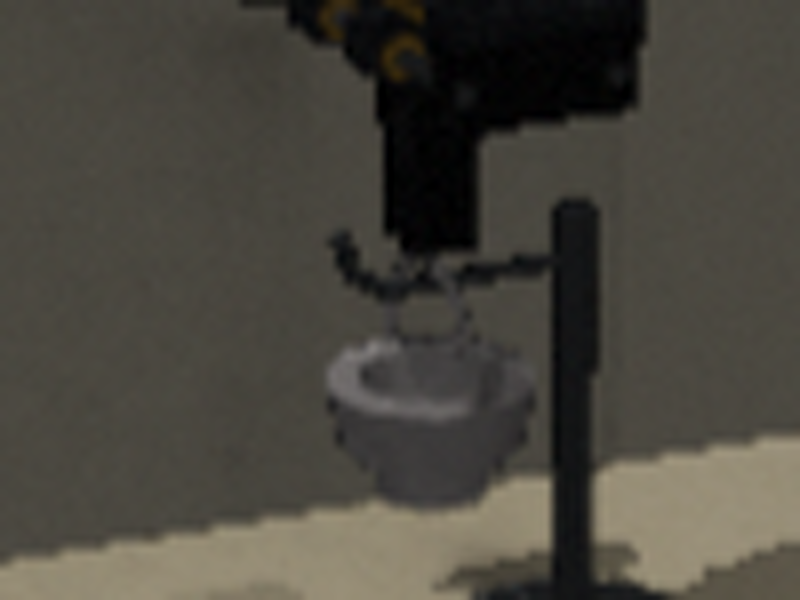

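View pics/c9.png

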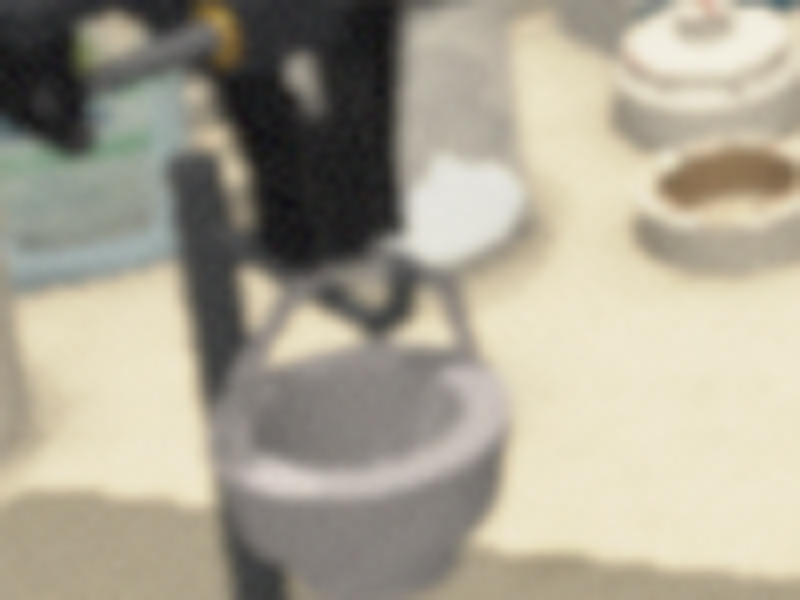

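```bash
python3 -m handwheel '[{"xyz":[0,0,-0.25],"angular":[0,0,0]},{"xyz":[0,0,0],"angular":[0,0,0]},{"xyz":[0,0,-0.1],"angular":[0,0,0]},{"xyz":[0,0,0],"angular":[0,0,0]}]'
python3 -c "
from h import *
s=st()"
```

```text
time: 7.88
position: [0.581, 0.2855, 0.1791]
tool_rot: [-1.27, 1.173, 1.28]
ft_force: [-0.5, -0.3, -1.0]
grip_width: 0.159
t 7.88 p [0.581  0.2855 0.1791] jawaz 95.1 xdir [-0.009 -0.001 -1.   ] F [-0.5 -0.3 -1. ] M [ 0.123 -0.018 -0.03 ] w 13.8 j7 [0.15 1.31 1.06]
```

```bash
python3 -m handwheel '[{"xyz":[0,0,-0.2],"angular":[0,0,0]},{"xyz":[0,0,-0.1],"angular":[0,0,0]},{"xyz":[0,0,0],"angular":[0,0,0]}]'
python3 -c "
from h import *
s=st()"
```

```text
time: 8.13
position: [0.5815, 0.2858, 0.1777]
tool_rot: [-1.271, 1.171, 1.279]
ft_force: [0.9, 0.3, -1.0]
grip_width: 0.159
t 8.13 p [0.5815 0.2858 0.1777] jawaz 95.1 xdir [-0.007 -0.    -1.   ] F [ 0.9  0.3 -1. ] M [0.173 0.016 0.022] w 13.8 j7 [0.15 1.31 1.06]
```

```bash
python3 -m handwheel '[{"xyz":[0,0,-0.2],"angular":[0,0,0]},{"xyz":[0,0,-0.15],"angular":[0,0,0]},{"xyz":[0,0,0],"angular":[0,0,0]}]'
python3 -c "
from h import *
s=st()"
python3 -m handwheel '[{"xyz":[0,0,-0.15],"angular":[0,0,0]},{"xyz":[0,0,0],"angular":[0,0,0]}]'
python3 -c "
from h import *
s=st()"
```

```text
time: 8.38
position: [0.5818, 0.2861, 0.1777]
tool_rot: [-1.272, 1.169, 1.277]
ft_force: [-0.3, 0.9, -0.9]
grip_width: 0.157
t 8.38 p [0.5818 0.2861 0.1777] jawaz 95.1 xdir [-0.004  0.    -1.   ] F [-0.3  0.9 -0.9] M [ 0.152  0.037 -0.015] w 13.6 j7 [0.15 1.3  1.05]
time: 8.55
position: [0.5821, 0.2864, 0.1774]
tool_rot: [-1.272, 1.167, 1.276]
ft_force: [-1.1, -0.2, 1.2]
grip_width: 0.156
t 8.55 p [0.5821 0.2864 0.1774] jawaz 95.1 xdir [-0.003  0.001 -1.   ] F [-1.1 -0.2  1.2] M [ 0.06   0.157 -0.02 ] w 13.6 j7 [0.15 1.3  1.05]
```

The force is rising and z has stalled at 0.177, so the bail rests on the rod. I'll release it.

```bash
python3 -m handwheel '[{"xyz":[0,0,0],"angular":[0,0,0]},{"xyz":[0,0,0],"angular":[0,0,0]},{"xyz":[0,0,0],"angular":[0,0,0]},{"xyz":[0,0,0],"angular":[0,0,0]},{"xyz":[0,0,0],"angular":[0,0,0]}]' 4.5
python3 -c "
from h import *
s=st();a=snap('side',10);b=snap('scene',10);snap('wrist',10)
crop(a,240,130,340,205,'s10');crop(b,110,230,210,305,'c10')"
```

```text
time: 8.97
position: [0.5823, 0.2863, 0.1757]
tool_rot: [-1.272, 1.167, 1.277]
ft_force: [-0.1, -0.0, -0.1]
grip_width: 0.452
t 8.97 p [0.5823 0.2863 0.1757] jawaz 95.1 xdir [-0.003  0.001 -1.   ] F [-0.1 -0.  -0.1] M [ 0.098 -0.05   0.019] w 39.3 j7 [0.15 1.3  1.05]
s10 8.0
c10 8.0
```

View pics/s10.png

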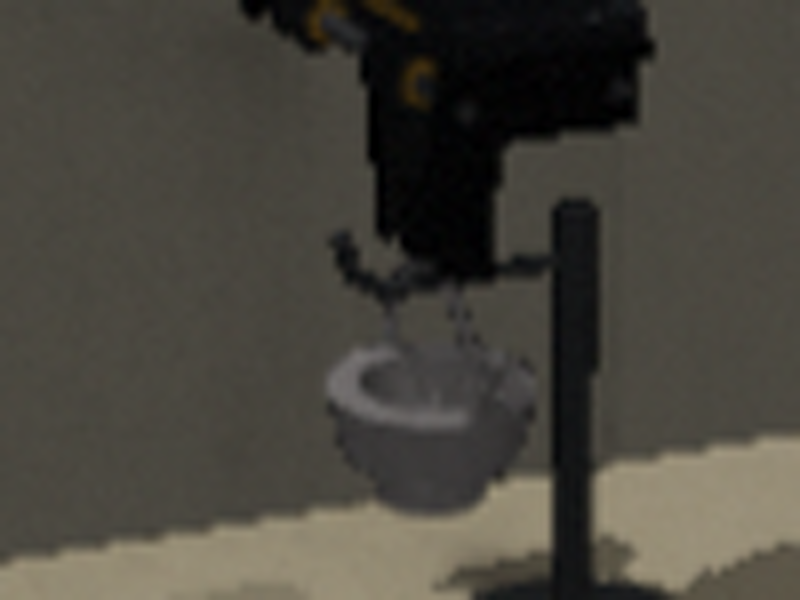

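View pics/c10.png

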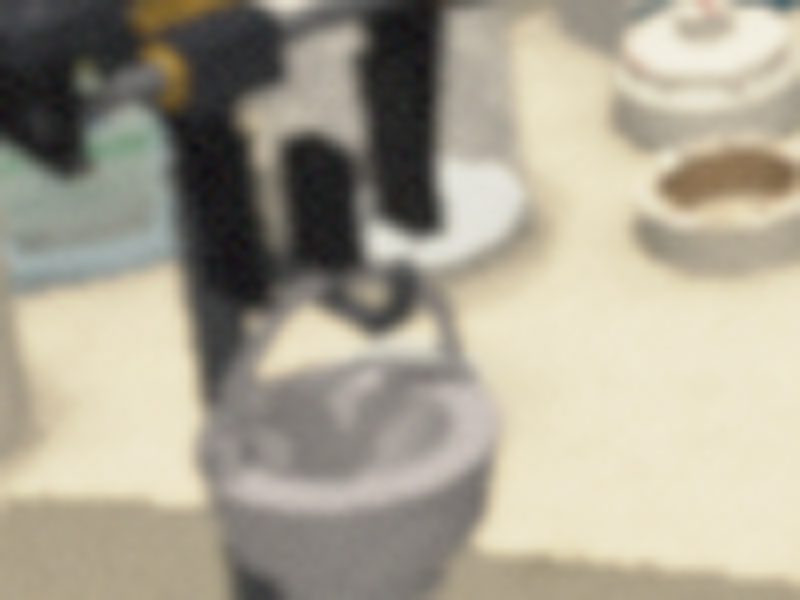

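View pics/wrist10.png

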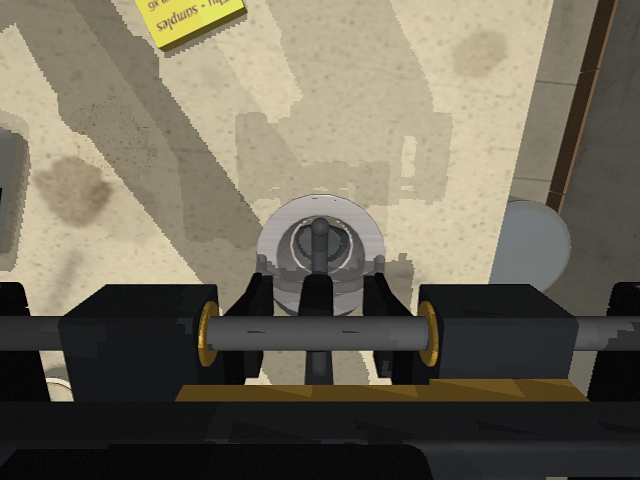

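The funnel hangs on the rod, with the tab at wrist (316,290) free between the fingers. I'll retreat straight up.

```bash
python3 -m handwheel '[{"xyz":[0,0,0.7],"angular":[0,0,0]},{"xyz":[0,0,1.2],"angular":[0,0,0]},{"xyz":[0,0,1.5],"angular":[0,0,0]},{"xyz":[0,0,1.5],"angular":[0,0,0]},{"xyz":[0,0,1],"angular":[0,0,0]}]' 4.5
python3 -c "
from h import *
s=st();a=snap('side',11);b=snap('scene',11);
crop(a,240,100,360,190,'s11')"
```

```text
time: 9.53
position: [0.5809, 0.2855, 0.2373]
tool_rot: [-1.271, 1.171, 1.279]
ft_force: [-0.4, 0.5, -0.0]
grip_width: 0.518
t 9.53 p [0.5809 0.2855 0.2373] jawaz 95.1 xdir [-0.007 -0.001 -1.   ] F [-0.4  0.5 -0. ] M [ 0.117 -0.049  0.062] w 45.1 j7 [0.14 1.42 1.07]
s11 6.666666666666667
```

View pics/s11.png

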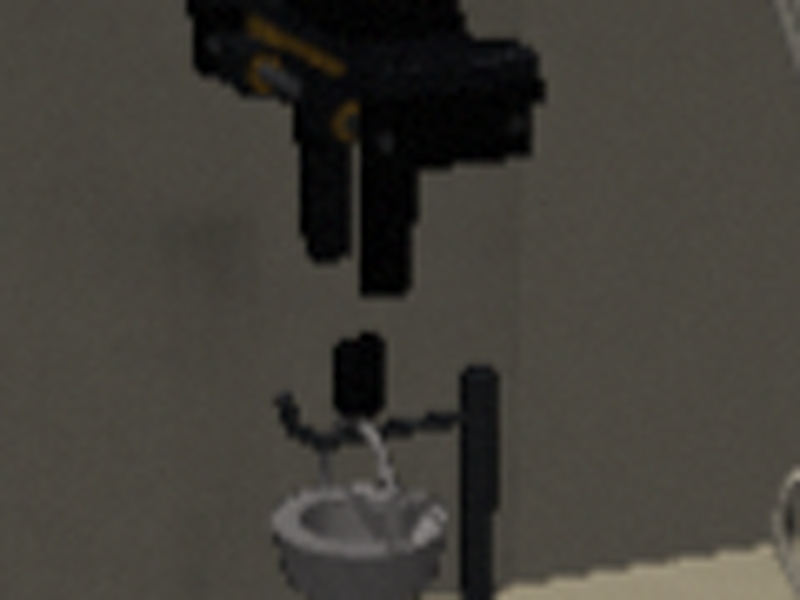

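```bash
python3 -m handwheel '[{"xyz":[-0.3,-1.3,0],"angular":[0,0,1.3]},{"xyz":[-0.5,-2.5,0],"angular":[0,0,1.3]},{"xyz":[-0.5,-2.5,0],"angular":[0,0,1.3]},{"xyz":[-0.5,-2.5,0],"angular":[0,0,1.3]},{"xyz":[-0.5,-2.5,0],"angular":[0,0,1.3]}]' 5
python3 -m handwheel '[{"xyz":[-0.5,-2.5,0],"angular":[0,0,1.3]},{"xyz":[-0.5,-2.5,0],"angular":[0,0,1.3]},{"xyz":[-0.5,-2.5,0],"angular":[0,0,1.3]},{"xyz":[-0.5,-2.5,0],"angular":[0,0,1.3]},{"xyz":[-0.5,-2.5,0],"angular":[0,0,1.3]}]'
python3 -m handwheel '[{"xyz":[-0.5,-2.5,0],"angular":[0,0,1.3]},{"xyz":[-0.5,-2.5,0],"angular":[0,0,1.3]},{"xyz":[-0.5,-2.5,0],"angular":[0,0,1.3]},{"xyz":[-0.5,-2.5,0],"angular":[0,0,1.3]},{"xyz":[-0.5,-2.5,0],"angular":[0,0,1.3]}]'
python3 -c "
from h import *
s=st()"
```

```text
time: 10.05
position: [0.5552, 0.1781, 0.2363]
tool_rot: [-1.361, 1.097, 1.377]
ft_force: [0.5, -0.4, -0.3]
grip_width: 0.571
time: 10.47
position: [0.5264, 0.047, 0.2337]
tool_rot: [-1.446, 1.032, 1.466]
ft_force: [0.4, 0.0, -0.4]
grip_width: 0.574
time: 10.88
position: [0.4976, -0.0842, 0.2317]
tool_rot: [-1.529, 0.961, 1.552]
ft_force: [0.3, -0.1, 1.1]
grip_width: 0.577
t 10.88 p [ 0.4976 -0.0842  0.2317] jawaz 116.3 xdir [-0.014  0.002 -1.   ] F [ 0.3 -0.1  1.1] M [ 0.069 -0.052  0.002] w 50.2 j7 [0.   1.36 2.14]
```

j7 would end at about 2.6, near its limit, so I'll use the half-turn-equivalent grasp instead (jaw azimuth -56°).

```bash
python3 -m handwheel '[{"xyz":[-0.3,-1.2,0],"angular":[0,0,-4]},{"xyz":[-0.3,-1.2,0],"angular":[0,0,-7]},{"xyz":[-0.3,-1.2,0],"angular":[0,0,-7]},{"xyz":[-0.3,-1.2,0],"angular":[0,0,-7]},{"xyz":[-0.3,-1.2,0],"angular":[0,0,-7]}]' 5
python3 -m handwheel '[{"xyz":[-0.3,-1.2,0],"angular":[0,0,-7]},{"xyz":[-0.3,-1.2,0],"angular":[0,0,-7]},{"xyz":[-0.3,-1.2,0],"angular":[0,0,-7]},{"xyz":[-0.3,-1.2,0],"angular":[0,0,-7]},{"xyz":[-0.3,-1.2,0],"angular":[0,0,-7]}]'
python3 -m handwheel '[{"xyz":[0,-0.5,0],"angular":[0,0,-7]},{"xyz":[0,0,0],"angular":[0,0,-7]},{"xyz":[0,0,0],"angular":[0,0,-7]},{"xyz":[0,0,0],"angular":[0,0,-7]},{"xyz":[0,0,0],"angular":[0,0,-7]}]'
python3 -m handwheel '[{"xyz":[0,0,0],"angular":[0,0,-7]},{"xyz":[0,0,0],"angular":[0,0,-7]},{"xyz":[0,0,0],"angular":[0,0,-7]},{"xyz":[0,0,0],"angular":[0,0,-4]},{"xyz":[0,0,0],"angular":[0,0,-2]}]'
python3 -c "
from h import *
s=st()"
```

```text
time: 11.3
position: [0.4786, -0.152, 0.2294]
tool_rot: [-1.11, 1.267, 1.137]
ft_force: [-0.4, -0.4, -0.5]
grip_width: 0.57
time: 11.72
position: [0.4609, -0.2146, 0.2269]
tool_rot: [-0.632, 1.473, 0.664]
ft_force: [0.3, 0.4, -0.4]
grip_width: 0.576
time: 12.13
position: [0.4575, -0.2238, 0.2241]
tool_rot: [-0.143, 1.564, 0.177]
ft_force: [-0.0, 0.4, 0.8]
grip_width: 0.571
time: 12.55
position: [0.4556, -0.2232, 0.2214]
tool_rot: [0.241, 1.557, -0.206]
ft_force: [-0.1, -0.2, 0.1]
grip_width: 0.574
t 12.55 p [ 0.4556 -0.2232  0.2214] jawaz -16.3 xdir [ 0.005  0.021 -1.   ] F [-0.1 -0.2  0.1] M [-0.008  0.089 -0.05 ] w 49.9 j7 [-0.02  1.32  0.14]
```

```bash
python3 -m handwheel '[{"xyz":[0,-1,0],"angular":[-1.2,0.3,-7]},{"xyz":[0.1,-1,0],"angular":[0,0,-7]},{"xyz":[0.1,-1,0],"angular":[0,0,-7]},{"xyz":[0,-0.3,0],"angular":[0,0,-7]},{"xyz":[0,0,0],"angular":[0,0,-7]}]' 5
python3 -m handwheel '[{"xyz":[0,0,-1],"angular":[0,0,-3]},{"xyz":[0,0,-2],"angular":[0,0,0]},{"xyz":[0,0,-2],"angular":[0,0,0]},{"xyz":[0,0,-2],"angular":[0,0,0]},{"xyz":[0,0,0],"angular":[0,0,0]}]' 5
python3 -c "
from h import *
s=st();snap('wrist',12)"
```

```text
time: 12.97
position: [0.4562, -0.2561, 0.219]
tool_rot: [0.711, 1.453, -0.711]
ft_force: [-0.2, -0.5, 0.1]
grip_width: 0.572
time: 13.38
position: [0.4555, -0.2565, 0.146]
tool_rot: [0.759, 1.435, -0.759]
ft_force: [-1.5, 0.1, -0.7]
grip_width: 0.577
t 13.38 p [ 0.4555 -0.2565  0.146 ] jawaz -55.8 xdir [-0.  0. -1.] F [-1.5  0.1 -0.7] M [-0.019  0.153 -0.028] w 50.2 j7 [-0.    1.17 -0.51]
```

View pics/wrist12.png

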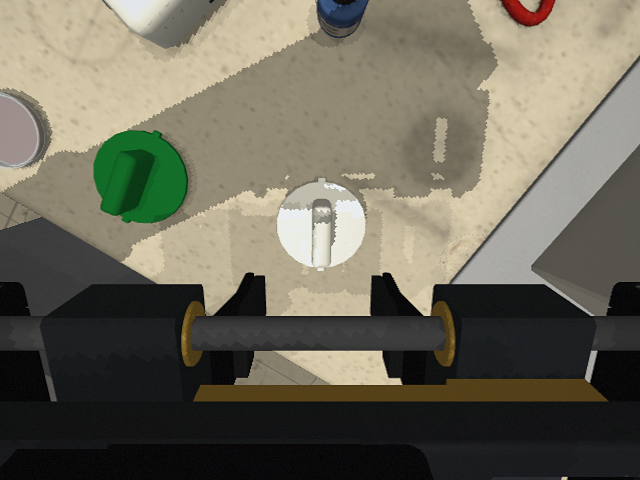

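```bash
python3 - <<'E'
from h import *
w=load("wrist12")
a=onz(w,(321,180),.02);b=onz(w,(320.5,270),.02);print(a,b,(a+b)/2,np.degrees(np.arctan2(*(a-b)[1::-1])))
a=onz(w,(277,224),.022);b=onz(w,(366,224),.022);print((a+b)/2)
a=onz(w,(322,201),.057);b=onz(w,(321,265),.057);print((a+b)/2,np.linalg.norm(a-b))
E
```

```text
[ 0.48749864 -0.23790394  0.02      ] [ 0.42531938 -0.27984669  0.02      ] [ 0.45640901 -0.25887532  0.02      ] 34.001460877354354
[ 0.4589287  -0.25786992  0.022     ]
[ 0.460236   -0.25658902  0.057     ] 0.04707072263873794
```

The white lid is centred below the jaws, bar upright at wrist (321,232) and its pointers aligned. Descending.

```bash
python3 -m handwheel '[{"xyz":[0.2,-0.12,-2],"angular":[0,0,0]},{"xyz":[0,0,-2.2],"angular":[0,0,0]},{"xyz":[0,0,-2.2],"angular":[0,0,0]},{"xyz":[0,0,-1.5],"angular":[0,0,0]},{"xyz":[0,0,0],"angular":[0,0,0]}]' 5
python3 -c "
from h import *
s=st();snap('wrist',13)"
```

```text
time: 13.85
position: [0.4628, -0.2603, 0.0737]
tool_rot: [0.758, 1.421, -0.757]
ft_force: [-0.4, 0.2, -0.6]
grip_width: 0.577
t 13.85 p [ 0.4628 -0.2603  0.0737] jawaz -55.8 xdir [ 0.012 -0.006 -1.   ] F [-0.4  0.2 -0.6] M [0.059 0.142 0.034] w 50.2 j7 [-0.    1.01 -0.51]
```

View pics/wrist13.png

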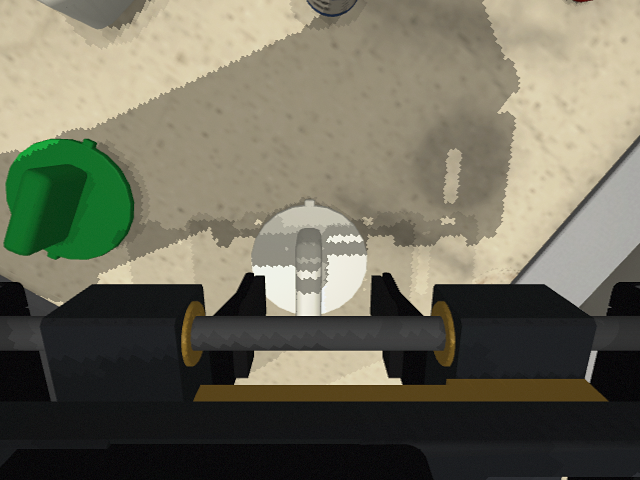

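```bash
python3 -m handwheel '[{"xyz":[-0.5,0.25,0],"angular":[0.35,0.7,0]},{"xyz":[0,0,0],"angular":[0,0,0]},{"xyz":[0,0,-1],"angular":[0,0,0]},{"xyz":[0,0,-1],"angular":[0,0,0]},{"xyz":[0,0,0],"angular":[0,0,0]}]' 5
python3 -c "
from h import *
s=st();snap('wrist',14)"
```

```text
time: 14.32
position: [0.4627, -0.2602, 0.0608]
tool_rot: [0.758, 1.423, -0.757]
ft_force: [-1.0, 0.2, -0.1]
grip_width: 0.572
t 14.32 p [ 0.4627 -0.2602  0.0608] jawaz -55.7 xdir [ 0.01  -0.005 -1.   ] F [-1.   0.2 -0.1] M [-0.001  0.156  0.045] w 49.8 j7 [-0.    0.99 -0.51]
```

View pics/wrist14.png

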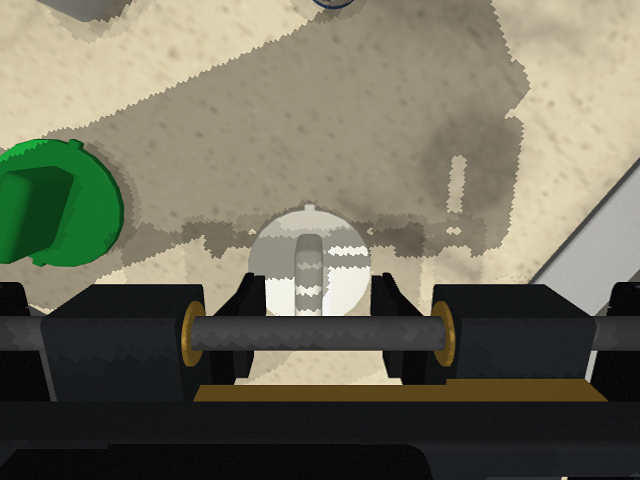

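```bash
python3 -c "
from h import *
s=st();print(s['joint_positions'].round(3),s['joint_torque'].round(1),s['qd'].round(3))"
```

```text
t 14.37 p [ 0.463  -0.2603  0.0614] jawaz -55.8 xdir [ 0.011 -0.005 -1.   ] F [ 0.1  0.3 -0.3] M [-0.007  0.064  0.001] w 49.9 j7 [-0.    0.99 -0.51]
[ 0.455  0.203  0.008  1.939 -0.002  0.987 -0.509] [ -0.  -37.9   0.2 -26.5  -0.1  -0.1  -0. ] [-0.002 -0.007  0.001 -0.014  0.     0.014 -0.002]
```

```bash
python3 -m handwheel '[{"xyz":[-0.3,0.15,0],"angular":[0.2,0.5,0]},{"xyz":[-0.2,0.1,0],"angular":[0.1,0.2,0]},{"xyz":[0,0,0],"angular":[0,0,0]}]' 5
python3 -c "
from h import *
s=st()"
```

```text
time: 14.62
position: [0.4576, -0.2576, 0.0615]
tool_rot: [0.759, 1.437, -0.759]
ft_force: [-0.6, 0.4, 0.5]
grip_width: 0.576
t 14.62 p [ 0.4576 -0.2576  0.0615] jawaz -55.8 xdir [-0.003  0.001 -1.   ] F [-0.6  0.4  0.5] M [-0.01   0.079  0.024] w 50.2 j7 [-0.    1.   -0.51]
```

Good. Next, down about 34 mm with inward compensation.

```bash
python3 -m handwheel '[{"xyz":[-0.1,0.05,-1],"angular":[0.1,0.2,0]},{"xyz":[-0.1,0.05,-1],"angular":[0.1,0.2,0]},{"xyz":[-0.1,0.05,-0.8],"angular":[0.1,0.2,0]},{"xyz":[-0.1,0.05,0],"angular":[0,0,0]}]' 5
python3 -c "
from h import *
s=st();snap('wrist',15)"
```

```text
time: 14.95
position: [0.4536, -0.2556, 0.0313]
tool_rot: [0.759, 1.449, -0.761]
ft_force: [-1.0, 0.2, 0.4]
grip_width: 0.572
t 14.95 p [ 0.4536 -0.2556  0.0313] jawaz -55.8 xdir [-0.013  0.006 -1.   ] F [-1.   0.2  0.4] M [ 0.035  0.094 -0.019] w 49.8 j7 [-0.    0.95 -0.51]
```

View pics/wrist15.png

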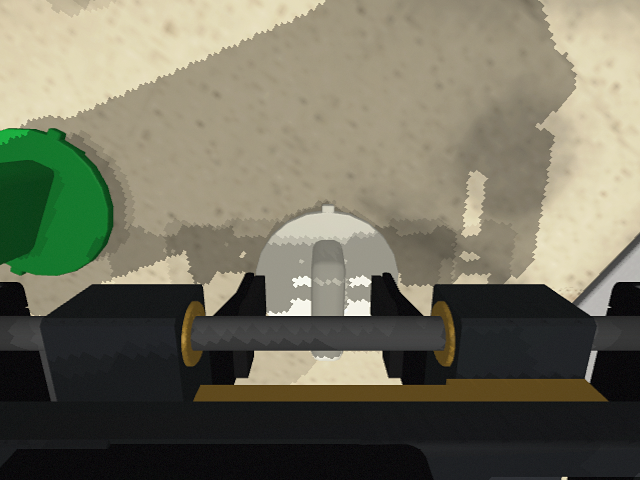

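```bash
python3 -m handwheel '[{"xyz":[0.25,-0.12,-0.3],"angular":[-0.2,-0.5,0]},{"xyz":[0.1,-0.05,-0.1],"angular":[-0.1,-0.2,0]},{"xyz":[0,0,0],"angular":[0,0,0]}]' 5
python3 -c "
from h import *
s=st();snap('wrist',16)"
```

```text
time: 15.25
position: [0.4572, -0.2574, 0.0269]
tool_rot: [0.759, 1.434, -0.758]
ft_force: [-0.1, 0.2, 1.0]
grip_width: 0.576
t 15.25 p [ 0.4572 -0.2574  0.0269] jawaz -55.8 xdir [ 0.  0. -1.] F [-0.1  0.2  1. ] M [-0.06   0.097 -0.058] w 50.1 j7 [-0.    0.93 -0.51]
```

View pics/wrist16.png

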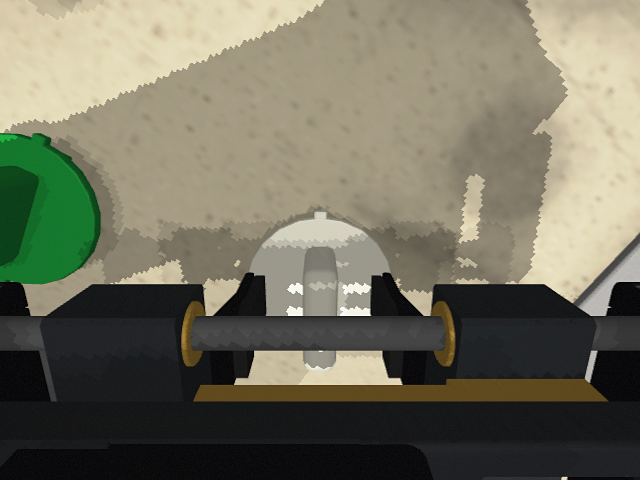

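The bar at (320,300) is centred between the fingers and upright. Closing with a firm grip.

```bash
python3 -m handwheel '[{"xyz":[0,0,0],"angular":[0,0,0]},{"xyz":[0,0,0],"angular":[0,0,0]},{"xyz":[0,0,0],"angular":[0,0,0]},{"xyz":[0,0,0],"angular":[0,0,0]},{"xyz":[0,0,0],"angular":[0,0,0]}]' 0.8 55
python3 -m handwheel '[{"xyz":[0,0,0],"angular":[0,0,0]},{"xyz":[0,0,0],"angular":[0,0,0]},{"xyz":[0,0,0],"angular":[0,0,0]},{"xyz":[0,0,0],"angular":[0,0,0]}]'
python3 -c "
from h import *
s=st()"
```

```text
time: 15.72
position: [0.4579, -0.2578, 0.0281]
tool_rot: [0.759, 1.432, -0.758]
ft_force: [-0.7, -0.4, 0.2]
grip_width: 0.283
time: 16.05
position: [0.4581, -0.2579, 0.0283]
tool_rot: [0.759, 1.432, -0.758]
ft_force: [-0.3, 0.4, 0.8]
grip_width: 0.158
t 16.05 p [ 0.4581 -0.2579  0.0283] jawaz -55.8 xdir [ 0.002 -0.001 -1.   ] F [-0.3  0.4  0.8] M [ 0.071  0.077 -0.035] w 13.7 j7 [-0.    0.93 -0.51]
```

```bash
python3 -m handwheel '[{"xyz":[0,0,1],"angular":[0,0,0]},{"xyz":[0,0,2],"angular":[0,0,0]},{"xyz":[0,0,2.5],"angular":[0,0,0]},{"xyz":[0,0,2.5],"angular":[0,0,0]},{"xyz":[0,0,2],"angular":[0,0,0]}]'
python3 -m handwheel '[{"xyz":[0.6,1,1.5],"angular":[0,0,4]},{"xyz":[0.6,1,0.5],"angular":[0,0,7]},{"xyz":[0.6,1,0],"angular":[0,0,7]},{"xyz":[0.6,1,0],"angular":[0,0,7]},{"xyz":[0.6,1,0],"angular":[0,0,7]}]'
python3 -m handwheel '[{"xyz":[0.6,1,0],"angular":[0,0,7]},{"xyz":[0.6,1,0],"angular":[0,0,7]},{"xyz":[0.6,1,0],"angular":[0,0,7]},{"xyz":[0.6,1,0],"angular":[0,0,7]},{"xyz":[0.6,1,0],"angular":[0,0,7]}]'
python3 -c "
from h import *
s=st()"
```

```text
time: 16.47
position: [0.4526, -0.2551, 0.1281]
tool_rot: [0.76, 1.446, -0.76]
ft_force: [0.3, -0.8, -0.4]
grip_width: 0.159
time: 16.88
position: [0.4851, -0.2085, 0.1601]
tool_rot: [0.314, 1.544, -0.32]
ft_force: [0.6, 0.8, -0.7]
grip_width: 0.157
time: 17.3
position: [0.5162, -0.156, 0.1644]
tool_rot: [-0.176, 1.557, 0.17]
ft_force: [-0.2, 0.3, -0.2]
grip_width: 0.159
t 17.3 p [ 0.5162 -0.156   0.1644] jawaz 12.7 xdir [ 0.008 -0.003 -1.   ] F [-0.2  0.3 -0.2] M [-0.017  0.012  0.023] w 13.8 j7 [0.02 1.2  0.45]
```

```bash
python3 -m handwheel '[{"xyz":[0.65,1.1,0],"angular":[0,0,7]},{"xyz":[0.65,1.1,0],"angular":[0,0,7]},{"xyz":[0.65,1.1,0],"angular":[0,0,7]},{"xyz":[0.65,1.1,0],"angular":[0,0,7]},{"xyz":[0.65,1.1,0],"angular":[0,0,7]}]'
python3 -m handwheel '[{"xyz":[0.65,1.1,0],"angular":[0,0,7]},{"xyz":[0.65,1.1,0],"angular":[0,0,7]},{"xyz":[0.65,1.1,0],"angular":[0,0,5]},{"xyz":[0.3,0.5,0],"angular":[0,0,2]},{"xyz":[0,0,0],"angular":[0,0,0]}]'
python3 -c "
from h import *
s=st();snap('wrist',17);snap('side',17);snap('scene',17)"
```

```text
time: 17.72
position: [0.5493, -0.0986, 0.1679]
tool_rot: [-0.662, 1.459, 0.658]
ft_force: [0.6, 0.6, -1.0]
grip_width: 0.159
time: 18.13
position: [0.5732, -0.0554, 0.1713]
tool_rot: [-0.957, 1.339, 0.954]
ft_force: [-0.1, -0.7, -1.1]
grip_width: 0.154
t 18.13 p [ 0.5732 -0.0554  0.1713] jawaz 70.7 xdir [ 0.01   0.005 -1.   ] F [-0.1 -0.7 -1.1] M [ 0.107 -0.024  0.011] w 13.4 j7 [0.06 1.23 1.24]
```

View pics/wrist17.png

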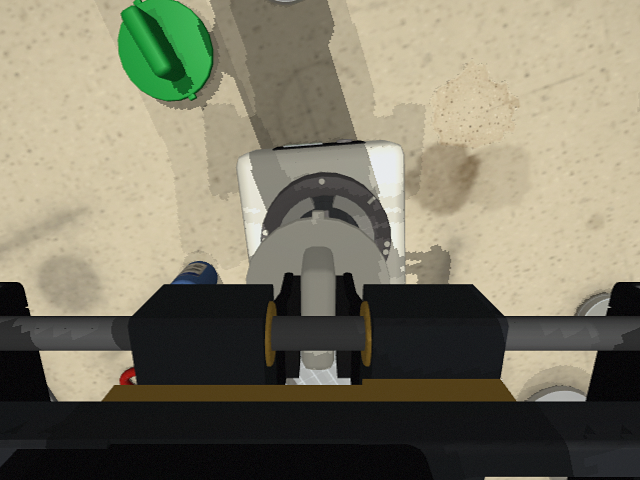

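```bash
python3 - <<'E'
from h import *
w=load("wrist17"); crop(w,230,160,410,295,"w17")
E
```

```text
w17 4.444444444444445
```

View pics/w17.png

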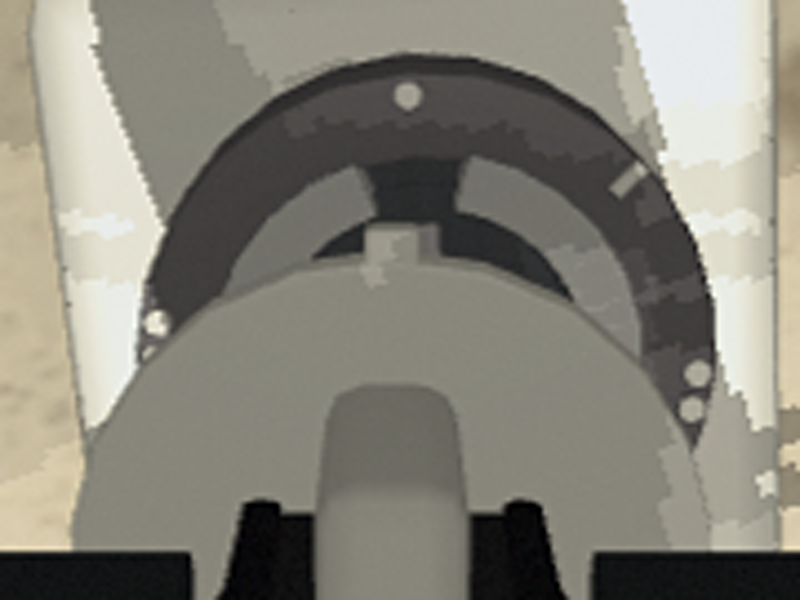

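```bash
python3 - <<'E'
from h import *
w=load("wrist17")
A=lambda x,y:(230+x/4.4444,160+y/4.4444)
pts=np.array([onz(w,A(*p),.086)[:2] for p in [(408,96),(628,179),(695,391),(153,337)]])
x=np.linalg.lstsq(np.c_[2*pts,np.ones(4)],(pts**2).sum(1),rcond=None)[0];c=x[:2]
print("mill",c,np.sqrt(x[2]+c@c),np.degrees(np.arctan2(*(pts-c).T[::-1])))
print("angles implied notch", np.degrees(np.arctan2(*(pts-c).T[::-1]))-np.array([180,130,80,-100]))
p=onz(w,A(393,240),.163)[:2]; print("pointer",p)
a=onz(w,A(73,520),.165);b=onz(w,A(712,520),.165)
pt=np.array([onz(w,A(*q),.165)[:2] for q in [(73,515),(712,530),(300,265),(500,270),(150,360),(650,360)]])
x=np.linalg.lstsq(np.c_[2*pt,np.ones(6)],(pt**2).sum(1),rcond=None)[0];l=x[:2];print("lid",l,np.sqrt(x[2]+l@l),"ptr az",np.degrees(np.arctan2(*(p-l)[::-1])))
E
```

```text
mill [ 0.57664217 -0.05054632] 0.043042477270543396 [ 164.46010384  115.0543698    65.34936813 -116.2357901 ]
angles implied notch [-15.53989616 -14.9456302  -14.65063187 -16.2357901 ]
pointer [ 0.53834875 -0.04318935]
lid [ 0.57289704 -0.05514639] 0.035753606758692894 ptr az 160.90944817521037
```

```bash
python3 -m handwheel '[{"xyz":[0.2,0.3,-0.5],"angular":[-0.3,0.6,2.5]},{"xyz":[0.2,0.2,-1.2],"angular":[0,0,1.5]},{"xyz":[0,0,-1.2],"angular":[0,0,0]},{"xyz":[0,0,-0.8],"angular":[0,0,0]},{"xyz":[0,0,0],"angular":[0,0,0]}]'
python3 -c "
from h import *
s=st()"
```

```text
time: 18.7
position: [0.575, -0.0568, 0.1314]
tool_rot: [-1.003, 1.332, 1.0]
ft_force: [0.1, -0.4, -1.2]
grip_width: 0.159
t 18.7 p [ 0.575  -0.0568  0.1314] jawaz 74.0 xdir [-0.002 -0.004 -1.   ] F [ 0.1 -0.4 -1.2] M [ 0.103 -0.036 -0.021] w 13.8 j7 [0.08 1.17 1.28]
```

```bash
python3 -m handwheel '[{"xyz":[0.15,0.6,0],"angular":[0.2,0,0.9]},{"xyz":[0,0,0],"angular":[0,0,0]},{"xyz":[0,0,-0.3],"angular":[0,0,0]},{"xyz":[0,0,0],"angular":[0,0,0]}]'
python3 -c "
from h import *
s=st()"
```

```text
time: 19.03
position: [0.5755, -0.051, 0.127]
tool_rot: [-1.01, 1.326, 1.015]
ft_force: [-1.0, 1.2, -1.5]
grip_width: 0.154
t 19.03 p [ 0.5755 -0.051   0.127 ] jawaz 74.8 xdir [-0.004  0.    -1.   ] F [-1.   1.2 -1.5] M [ 0.105 -0.027  0.055] w 13.4 j7 [0.08 1.16 1.28]
```

```bash
python3 -m handwheel '[{"xyz":[0.12,0.03,-0.4],"angular":[0,-0.2,0.2]},{"xyz":[0.02,0,-0.5],"angular":[0,0,0]},{"xyz":[0.02,0,-0.3],"angular":[0,0,0]},{"xyz":[0,0,0],"angular":[0,0,0]}]'
python3 -c "
from h import *
s=st();a=snap('wrist',18);crop(a,230,160,410,295,'w18')"
```

```text
time: 19.37
position: [0.578, -0.0508, 0.1148]
tool_rot: [-1.016, 1.32, 1.013]
ft_force: [0.4, 0.6, -0.9]
grip_width: 0.154
t 19.37 p [ 0.578  -0.0508  0.1148] jawaz 75.0 xdir [ 0.002 -0.    -1.   ] F [ 0.4  0.6 -0.9] M [ 0.066 -0.053 -0.059] w 13.4 j7 [0.09 1.13 1.28]
w18 4.444444444444445
```

View pics/w18.png

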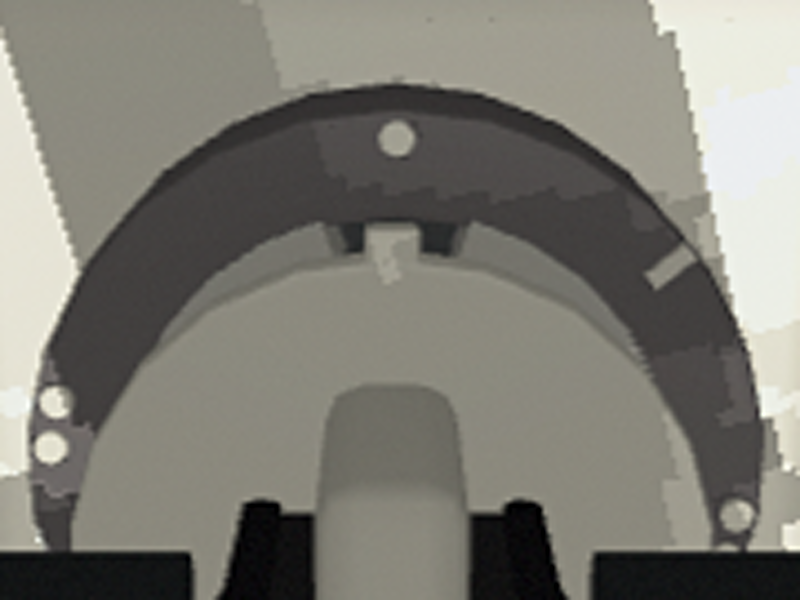

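The pointer (393,240) lies within the notch (335–465). I'll continue down until it seats.

```bash
python3 -m handwheel '[{"xyz":[-0.12,0,-0.4],"angular":[0,0.1,0]},{"xyz":[0,0,-0.4],"angular":[0,0,0]},{"xyz":[0,0,-0.2],"angular":[0,0,0]},{"xyz":[0,0,0],"angular":[0,0,0]}]'
python3 -c "
from h import *
s=st()"
```

```text
time: 19.75
position: [0.5769, -0.051, 0.1042]
tool_rot: [-1.015, 1.321, 1.014]
ft_force: [-1.0, -0.2, -1.5]
grip_width: 0.157
t 19.75 p [ 0.5769 -0.051   0.1042] jawaz 75.0 xdir [ 0.001 -0.001 -1.   ] F [-1.  -0.2 -1.5] M [ 0.132 -0.021  0.022] w 13.7 j7 [0.09 1.11 1.28]
```

```bash
python3 -m handwheel '[{"xyz":[0,0,-0.3],"angular":[0,0,0]},{"xyz":[0,0,-0.3],"angular":[0,0,0]},{"xyz":[0,0,-0.2],"angular":[0,0,0]}]'
python3 -c "
from h import *
s=st()"
python3 -m handwheel '[{"xyz":[0,0,-0.3],"angular":[0,0,0]},{"xyz":[0,0,-0.3],"angular":[0,0,0]}]'
python3 -c "
from h import *
s=st()"
```

```text
time: 20.0
position: [0.5774, -0.051, 0.0982]
tool_rot: [-1.016, 1.321, 1.013]
ft_force: [-9.7, 1.1, 23.9]
grip_width: 0.156
t 20.0 p [ 0.5774 -0.051   0.0982] jawaz 75.0 xdir [ 0.002 -0.001 -1.   ] F [-9.7  1.1 23.9] M [ 0.252  2.122 -0.003] w 13.6 j7 [0.1  1.1  1.28]
time: 20.17
position: [0.5774, -0.051, 0.0982]
tool_rot: [-1.016, 1.322, 1.012]
ft_force: [-7.7, -0.5, 17.0]
grip_width: 0.156
t 20.17 p [ 0.5774 -0.051   0.0982] jawaz 75.0 xdir [ 0.001 -0.002 -1.   ] F [-7.7 -0.5 17. ] M [0.286 1.763 0.051] w 13.6 j7 [0.1  1.1  1.28]
```

It seated at z 0.0982, and I predicted 0.0983. I'll relax the push and check visually.

```bash
python3 -m handwheel '[{"xyz":[0,0,0.05],"angular":[0,0,0]},{"xyz":[0,0,0],"angular":[0,0,0]}]'
python3 -c "
from h import *
s=st();a=snap('wrist',19);b=snap('side',19);crop(a,230,160,410,295,'w19');crop(b,290,190,410,280,'s19')"
```

```text
time: 20.33
position: [0.5781, -0.051, 0.1005]
tool_rot: [-1.018, 1.321, 1.01]
ft_force: [0.1, 0.0, -0.2]
grip_width: 0.153
t 20.33 p [ 0.5781 -0.051   0.1005] jawaz 75.0 xdir [ 0.003 -0.003 -1.   ] F [ 0.1  0.  -0.2] M [ 0.087 -0.044 -0.002] w 13.3 j7 [0.1  1.1  1.28]
w19 4.444444444444445
s19 6.666666666666667
```

View pics/w19.png

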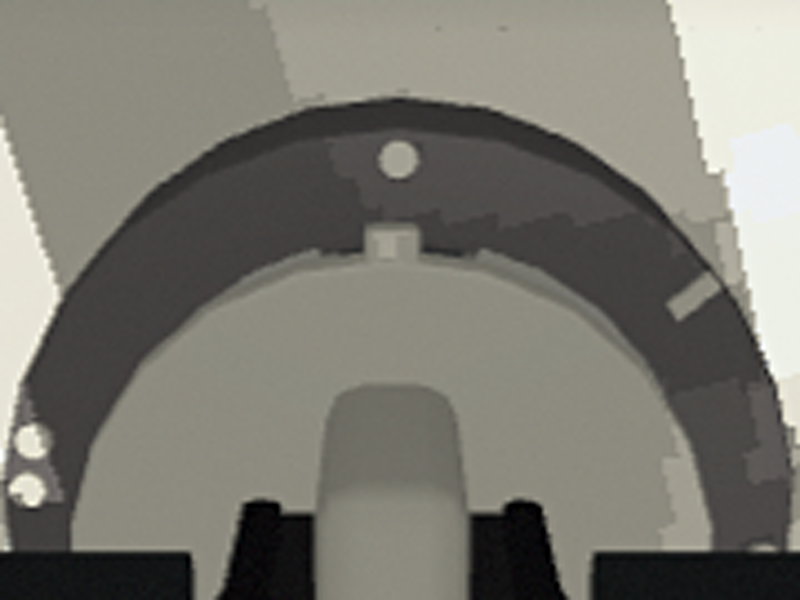

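View pics/s19.png

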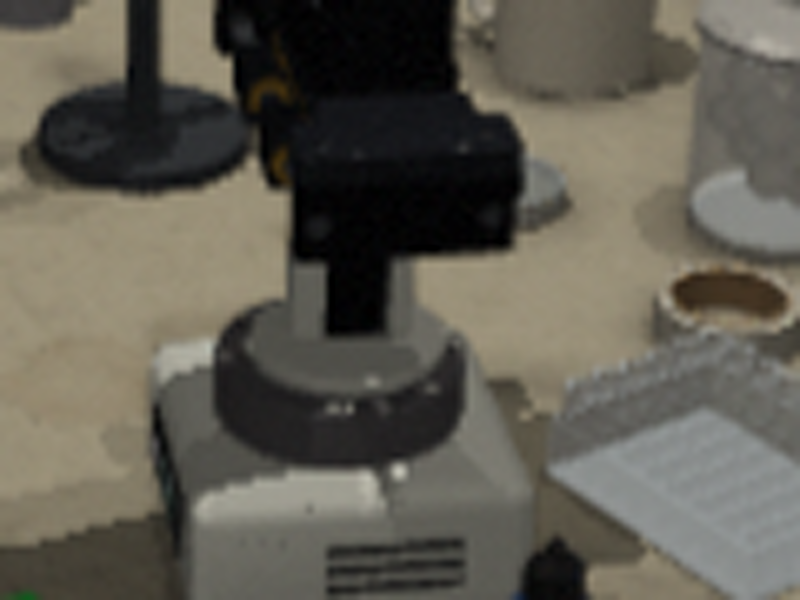

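```bash
python3 -m handwheel '[{"xyz":[-0.1,0,-0.3],"angular":[-0.1,0.2,0]},{"xyz":[0,0,-0.15],"angular":[0,0,-2]},{"xyz":[0,0,-0.15],"angular":[0,0,-4]},{"xyz":[0,0,-0.12],"angular":[0,0,-4]},{"xyz":[0,0,-0.12],"angular":[0,0,-4]}]'
python3 -c "
from h import *
s=st()"
```

```text
time: 20.85
position: [0.5785, -0.0507, 0.0983]
tool_rot: [-0.828, 1.412, 0.819]
ft_force: [-3.4, -0.7, 9.9]
grip_width: 0.158
t 20.85 p [ 0.5785 -0.0507  0.0983] jawaz 60.6 xdir [ 0.001 -0.006 -1.   ] F [-3.4 -0.7  9.9] M [0.241 0.816 0.313] w 13.8 j7 [0.09 1.1  1.03]
```

```bash
python3 -m handwheel '[{"xyz":[-0.15,0,-0.12],"angular":[0.2,0,-4]},{"xyz":[-0.05,0,-0.12],"angular":[0.1,0,-4]},{"xyz":[0,0,-0.12],"angular":[0,0,-4]},{"xyz":[0,0,-0.12],"angular":[0,0,-4]},{"xyz":[0,0,-0.12],"angular":[0,0,-4]}]'
python3 -c "
from h import *
s=st();a=snap('wrist',20);crop(a,230,160,410,295,'w20')"
```

```text
time: 21.27
position: [0.5784, -0.0513, 0.0983]
tool_rot: [-0.545, 1.501, 0.538]
ft_force: [-3.4, -0.3, 10.2]
grip_width: 0.158
t 21.27 p [ 0.5784 -0.0513  0.0983] jawaz 39.7 xdir [ 0.003 -0.004 -1.   ] F [-3.4 -0.3 10.2] M [0.237 0.902 0.205] w 13.7 j7 [0.07 1.1  0.68]
w20 4.444444444444445
```

View pics/w20.png

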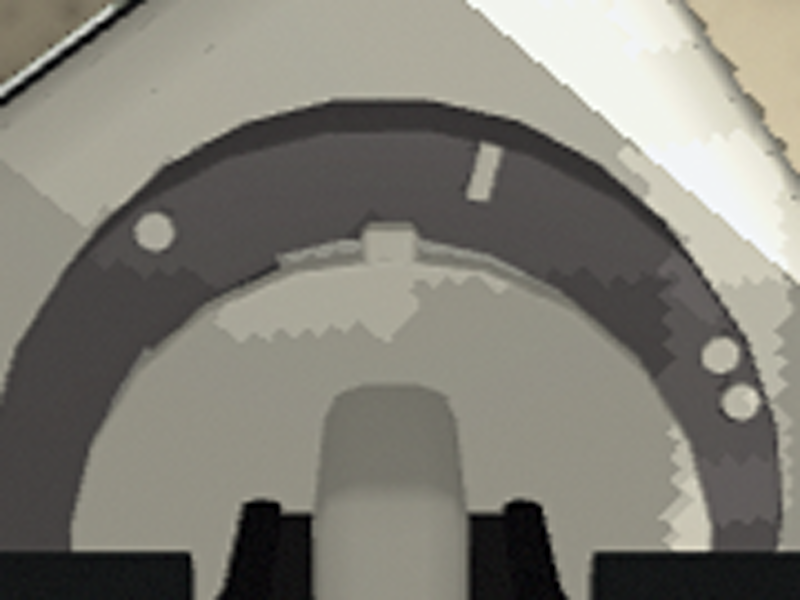

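The lid turns with the grip. The pointer is at x 390 and the bar mark at x 485, about 15° to go.

```bash
python3 -m handwheel '[{"xyz":[-0.1,0,-0.12],"angular":[0.1,0.1,-3.5]},{"xyz":[-0.05,0,-0.12],"angular":[0,0,-3.5]},{"xyz":[0,0,-0.12],"angular":[0,0,-3]},{"xyz":[0,0,-0.12],"angular":[0,0,-1]}]'
python3 -c "
from h import *
s=st()"
```

```text
time: 21.65
position: [0.5781, -0.0517, 0.0983]
tool_rot: [-0.387, 1.535, 0.379]
ft_force: [-2.6, -0.1, 9.2]
grip_width: 0.158
t 21.65 p [ 0.5781 -0.0517  0.0983] jawaz 28.0 xdir [ 0.003 -0.005 -1.   ] F [-2.6 -0.1  9.2] M [0.283 0.903 0.228] w 13.8 j7 [0.07 1.1  0.48]
```

```bash
python3 -m handwheel '[{"xyz":[-0.05,0,-0.12],"angular":[0.1,0,-2]},{"xyz":[0,0,-0.12],"angular":[0,0,-1]},{"xyz":[0,0,-0.12],"angular":[0,0,-0.3]}]'
python3 -c "
from h import *
s=st();a=snap('wrist',21);crop(a,230,160,410,295,'w21')"
```

```text
time: 21.9
position: [0.578, -0.0517, 0.0983]
tool_rot: [-0.341, 1.543, 0.333]
ft_force: [-3.7, -0.6, 10.0]
grip_width: 0.153
t 21.9 p [ 0.578  -0.0517  0.0983] jawaz 24.6 xdir [ 0.003 -0.004 -1.   ] F [-3.7 -0.6 10. ] M [0.247 0.899 0.325] w 13.3 j7 [0.06 1.1  0.42]
w21 4.444444444444445
```

View pics/w21.png

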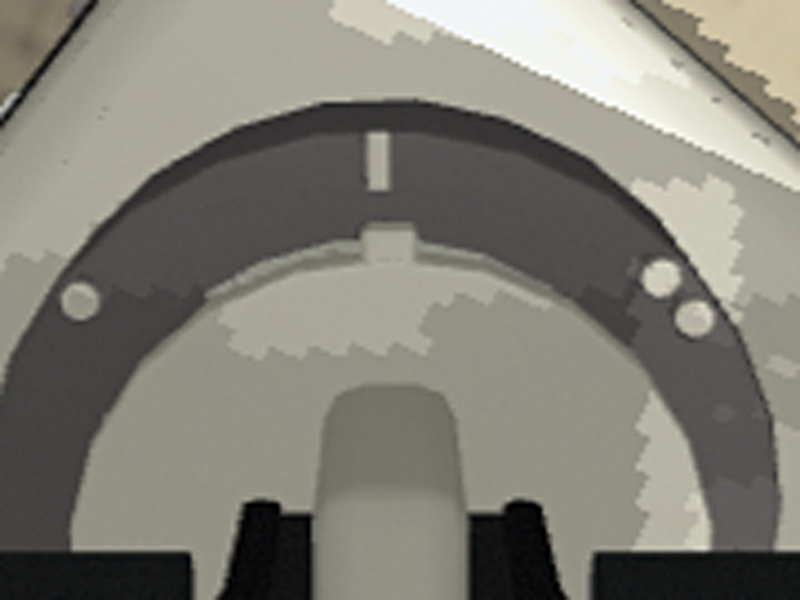

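```bash
cat > fin.py <<'E'
from h import *
def chk(w,dot,bar,dd,ptr):
    A=lambda p:(230+p[0]/4.4444,160+p[1]/4.4444)
    c=np.array([.5768,-.0507]); 
    pts=np.array([onz(w,A(p),.086)[:2] for p in (dot,bar,dd)])
    # centre from equal radius 43
    x=np.linalg.solve(np.c_[2*pts,np.ones(3)],(pts**2).sum(1));c=x[:2]
    a=np.degrees(np.arctan2(*(pts-c).T[::-1])); print("centre",c,"az",a,"notch est",a-[180,130,80])
    p=onz(w,A(ptr),.090)[:2]; s=st()
    for q in (s["position"][:2],c): print("ptr az",np.degrees(np.arctan2(*(p-q)[::-1])), np.linalg.norm(p-q))
E
python3 -c "
from fin import *
chk(load('wrist21'),(80,301),(378,161),(678,298),(389,228))"
```

```text
centre [ 0.57607728 -0.05090968] az [165.05097972 114.85332378  64.70839564] notch est [-14.94902028 -15.14667622 -15.29160436]
t 21.95 p [ 0.578  -0.0517  0.0983] jawaz 24.6 xdir [ 0.003 -0.004 -1.   ] F [-3.8  0.6  9.2] M [0.174 0.907 0.288] w 13.8 j7 [0.06 1.1  0.42]
ptr az 115.24485663724334 0.037952062149532714
ptr az 113.03567888200854 0.03641934155249139
```

The pointer azimuth is 115.2° against 114.9° for the bar mark. I'll let it settle once, then check hold stability and the rest of the scene.

```bash
python3 -m handwheel '[{"xyz":[0,0,-0.1],"angular":[0,0,-0.2]},{"xyz":[0,0,-0.1],"angular":[0,0,-0.2]}]'
python3 -c "
from h import *
s=st();a=snap('wrist',22);b=snap('side',22);c=snap('scene',22);
for i in range(4): snap('side',23)
st();print(s['qd'].round(3));a=snap('wrist',24);crop(a,230,160,410,295,'w24')"
```

```text
time: 22.12
position: [0.5779, -0.0517, 0.0983]
tool_rot: [-0.336, 1.544, 0.328]
ft_force: [-4.1, -0.3, 8.7]
grip_width: 0.155
t 22.12 p [ 0.5779 -0.0517  0.0983] jawaz 24.3 xdir [ 0.002 -0.005 -1.   ] F [-4.1 -0.3  8.7] M [0.246 0.779 0.256] w 13.5 j7 [0.06 1.1  0.42]
t 22.47 p [ 0.578  -0.0517  0.0983] jawaz 24.3 xdir [ 0.002 -0.005 -1.   ] F [-3.1 -0.4  9.1] M [0.179 0.828 0.225] w 13.7 j7 [0.06 1.1  0.42]
[-0.005  0.002  0.002 -0.002  0.003  0.003 -0.038]
w24 4.444444444444445
```

View pics/w24.png

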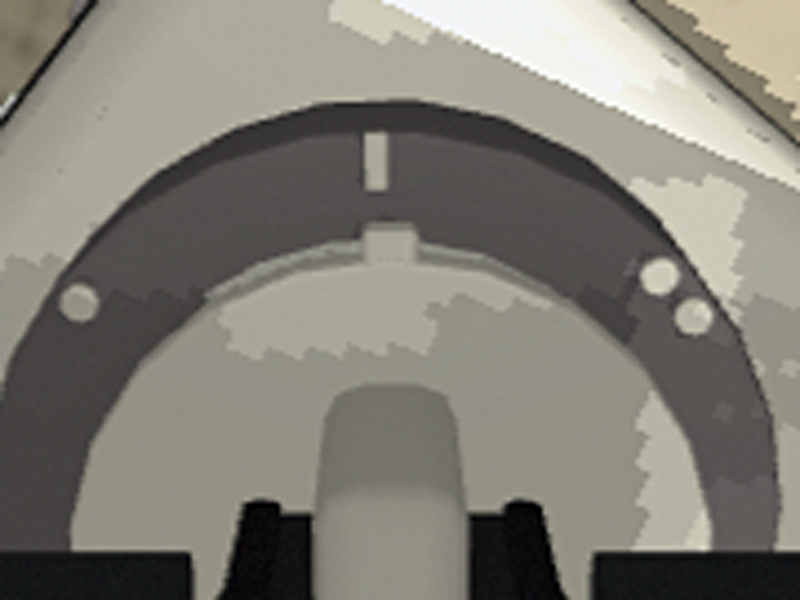

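View pics/side22.png

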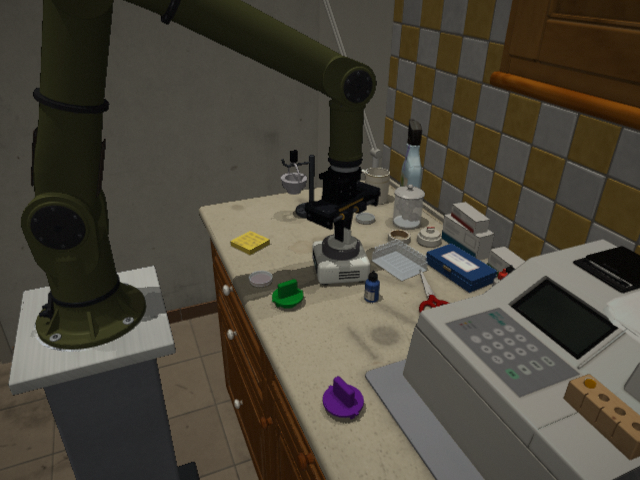

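View pics/scene22.png

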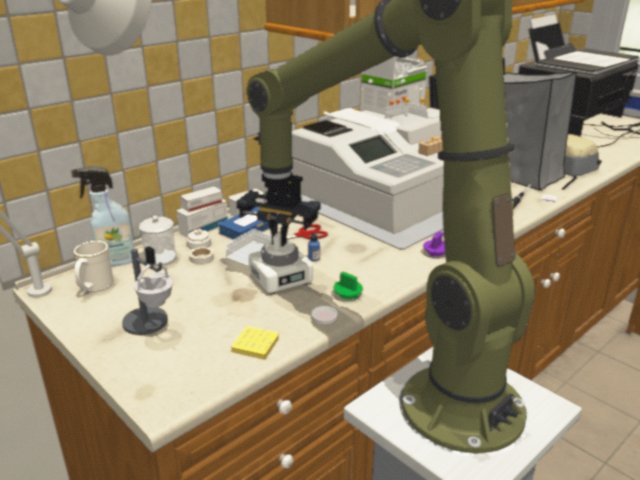

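The funnel hangs on the hook at side (293,180). The pad, dish and bottle have not moved. The lid pointer sits at the bar mark and held steady for 0.35 s. Handing in.

```bash
python3 -c "
from bench import *
print(close_job())"
```

```text
the job is handed in; nothing more can be done
None
```

The funnel hangs by its bail on the stand's hook, and the lid is seated in the mill and turned to the half-way mark. I handed in at about 22.5 s, still gripping the lid.

**Last checks:**
- **Lid height:** the flange lies on the collar. The TCP height was 98.3 mm, as predicted for a seated lid, with about 9 N still pressing down.
- **Lid angle:** before a last nudge of about 0.3°, the pointer read 115.2° taken from the TCP and 113.0° taken from the fitted collar centre. The bar mark was at 114.9°. The gap comes from the lid sitting about 2 mm off centre, within its 3 mm play; the jaw angle itself shows about 50.6° of turn. It stayed short of the angle where the lock click begins.
- **Hold:** the pose did not change over 0.35 s of holding.
- **Scene:** the funnel is on the hook and the dish, pad and bottle look unmoved, judged by eye from the side and scene pictures. I did not measure their positions.

**Problem on the way:** after the lid first seated it rose about 2 mm when I eased the push. I pressed it down again before turning, and it stayed down.

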